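Hang the peg basket by its hook from the airer's ring

TASK

Hang the peg basket up off the worktop: feed its curled hook through the snug ring at the end of the airer's swing arm, working it round along its curve, until the basket hangs upright from the top of the hook. Go by feel and be gentle: the ring should never bear much more than the basket's own weight (8 N at the very most) and the arm should not be shoved round. Let the ring take the basket's weight while you still hold it, for a moment, and only then let go; leave everything else where it is.

Things in the scene. Friction and masses are not known exactly. Their poses are not given: they have to be found in the camera images.
- basket: White open peg basket with wooden pegs, 110 x 150 x 70 mm (x, y, height), 0.29 to 0.55 kg, weight about centred. Origin: centre of its underside; z up. A T-shaped grip stands at the middle of its back edge (x = -58 mm); a curled hook springs forward (+x) from that grip and arches over the basket's middle, in the plane y = 0.
- grip (a point): Middle of the cross-bar of the basket's T-shaped grip, at (-58, 0, 226) mm in the basket's frame, axes as the basket's. The cross-bar is 14 mm thick (x), 70 mm wide (y) and 20 mm high, its top at z = 236 mm, free all round, on a flat upright 8 mm thick (x) and 16 mm wide. The basket's weight lies 58 mm ahead of it, so held there it sags nose-down in the jaws, by 0.5 to 3 degrees.
- hook_centre (a point): Centre of the hook's arc, (0, 0, 141) mm in the basket's frame; axes as the basket's. The hook is a stiff round bar 10 mm thick, bent to a centre-line radius of 42 mm about this point in the x-z plane: from the back (-x) side, where a short shank joins it to the grip at z = 123 mm, over the top, to the tip on the +x side, 35 degrees above level with this point.
- hook_top (a point): Highest point of the hook on the bar's centre line, (0, 0, 183) mm in the basket's frame; axes as the basket's.
- hook_tip (a point): Rounded free end of the hook (centre of its 10 mm rounding), at (34.4, 0, 165.1) mm in the basket's frame; axes as the basket's. Here the bar points steeply down, so the hook is open below.
- ring (a point): Centre of the closed steel ring at the end of the airer's swing arm: hole 14 mm across, round bar 7 mm thick (outside 28 mm), standing upright, 230 mm above the worktop. x is the axis through the hole and points away from the robot's side; y lies along the arm towards the post; z up.
- airer_arm: Level swing arm of the steel airer, a 10 mm rod, 150 mm from the post's axis (its origin) along -y to the ring's centre. It turns on the post but stiffly (0.35 N m, some 2.5 N at the ring). The post is 20 mm thick, 275 mm high, on a fixed foot 120 mm across; a second, plain arm is parked lower on the far side.
- detergent: Bystander: white bottle, 84 mm across, 220 mm high; origin at its underside.
- stain_jar: Bystander: low grey screw-top tub, 72 mm across, 70 mm high; origin at its underside.
- dosing_cup: Bystander: white open cup, 68 mm across, 60 mm high; origin at its underside.
- brush: Bystander: wooden scrubbing brush, 150 x 50 x 40 mm, lying on its bristles; origin under its middle.
- peg_a: Bystander: loose wooden clothes peg, 72 x 9 x 12 mm, lying.
- peg_b: Bystander: loose wooden clothes peg, 72 x 9 x 12 mm, lying.
- iron: Bystander: electric iron standing on its sole, 240 x 100 x 140 mm; origin under its middle.
Mind the look-alikes: they are no part of the job. What is shaped like the basket but red is not meant.

How it is judged:
By the outcome, as a careful person would: the job done as asked, in the order asked, and still so for the second after the job is handed in, with the robot touching nothing.
It also fails if it takes over 72 s, if anything falls off the work surface, if the arm or the gripper's body presses on something with over 40 N, if the wrist force passes 120 N, or if a joint passes its speed limit or range.

ROBOT

A 7-joint arm with a two-finger parallel gripper is mounted at the origin on the work surface. World frame = base frame: x ahead of the robot, y to its left, z up, the work surface at z = 0. Lengths are in m, angles in degrees, forces in N, time in s.
With the tool pointing down it reaches from about 0.425 to 0.875 m from the base axis. Payload 4.7 kg.
Tool frame: the origin (TCP) lies midway between the tips of the shut fingers; the grasp point (between the pads) lies 19 mm behind it; z points along the fingers, y is the line along which they close (so a half turn about z gives the same grasp; the last joint's range is limited). The gripper opens to 87 mm and grips with 3 to 60 N. Pads are 19 mm wide; open, the fingers measure 117 mm over their backs; the gripper's body (75 mm by 190 mm) begins 51 mm behind the grasp point.
Start: joints at [-73.562, 18.392, -4.016, 83.108, 1.295, 78.541, -3.26], TCP at [0.175, 0.626, 0.195] pointing down, gripper open.
Joint ranges: [-163.93, 163.93], [-17.29, 119.83], [-79.2, 71.16], [3.27, 140.29], [-89.18, 269.18], [5.43, 117.66], [-154.24, 154.24]. Speed limits (degrees/s): [147.25, 147.25, 180, 180, 180, 180, 180].

INTERFACE

Orientations are given as [roll, pitch, yaw] about the fixed x, y, z axes, in that order (R = Rz(yaw) Ry(pitch) Rx(roll)).
In Python, from cell import env, viewer, boxes_of, masks_of gives the robot as it stands. The module is installed in compiled form; this text tells all that it offers.
- The arm moves only by the tool apply_moves, never from a script. Its argument "moves" is a list of rows, each a list of 7 numbers: the shift along the tool's x, y, z scaled (see below), then the turn, a rotation vector about the tool's x, y, z scaled (see below), then the opening, from 0 (shut) to 1 (fully open). A call has 1 to 20 rows; each row is the pose to reach, as a shift and turn from the pose commanded when the call began, along the tool's axes at that moment; what a row does not reach only later rows make up. The controller multiplies each number of a shift by 0.2 m and each number of a turn by 1.5 rad. A row lasts 1/10 s, in which the tool goes at most 50 mm and 8.59 degrees, less where a joint would pass 70% of its speed; a pose out of reach is approached as far as the arm can. A call with a number of a shift or a turn outside -1 to 1 is refused whole. A call with a gripper value outside its range is refused whole. The fingers move at their own pace and stop on an object; "grip_force" is the grip in N (left out, the last holds). Time passes only in rows, so rows that repeat a pose let the fingers close. It gives the time, the measured TCP pose, the force, the opening and the grip force at its end, in the units of the state.
- env.get_obs(): the state, without advancing time (a new reading comes with each control period).
- viewer.read_camera(name): name is "scene" or "top" or "wrist"; returns the picture (480x640x3 uint8, red, green, blue); there is no depth.
- viewer.get_calibration(name): a dict with "fov_y" (degrees; the focal length in pixels is half the picture's height over the tangent of half this angle, whatever the lens; pixels are square), "cx", "cy" (the principal point, pixels), "position" and "orientation" of the camera in the world. Camera axes: x right, y up, looking along -z (the intrinsics and any distortion apply to the point x, -y, -z); pixel columns grow to the right and rows downward; lengths in m; the calibration is good to about 2 mm. A picture is of the moment at which its call begins: read the wrist's pose just before it. get_calibration takes no time and is no camera call; for the wrist camera it gives the pose at the moment of the call.
- env.sign_off(): hands the job in; it is judged then, once.
Trained networks look in the newest picture that a camera, given by its name, has taken for a name from the list of things; names that differ only in an ending like _2 or _b are one class to them, and where a whole thing is asked for, a point or a joint stands for the part that bears it (a point fixed in the world has none). Each returns a list of dicts, best first, with "conf" (0 to 1); they miss things now and then, are a little off and sometimes report something else, mostly with a low value. They report only what shows in the picture. A call takes as long as a camera call. They do not tell look-alikes from the thing itself.
- boxes_of(camera, target): "location" ([column, row] in pixels, amid what is visible of it).
- masks_of(camera, target): "pixels" (480x640 bool, what is visible of it) and "location" ([column, row] in pixels, amid what is visible of it).
The state is a dict: "time_s": time; "qpos": joint angles; "joint_velocities": joint speeds; "effort": joint torques, N m; "tool_pos": TCP position; "tool_rot": TCP orientation; "force": force on the tool from outside, world axes, zero at the start; "wrist_torque": the same for the moment, N m; "grip_width": finger opening in m; "grasp_force": force on a finger pad.
Only numpy, scipy, OpenCV 4.12 (cv2) and the standard library are available. Lean on these libraries where they do the work, as an engineer would, in place of code of your own. Each camera call takes 0.05 s, during which the arm holds its last target. There are 200 camera calls.

## Working session

There is one attempt and no reset: what is moved stays moved. The work goes in short steps, Python scripts to look and compute and a tool call to move; the robot and the scene stay as the last step left them, time stands still between calls to the robot, and variables do not carry over. Pictures are saved under pics/ and viewed, at most 10 in all, crops included, and the job is handed in when it is done.

Besides the shell and the picture viewer there is one more tool, called after "Call:" as name([rows], argument=value, ...), one row to a line, values as JSON. apply_moves: Moves the arm, as the interface text tells. Shifts and turns lie within -1 to 1; 1 stands for 0.2 m of shift or 1.5 rad of turn. Its arguments: {"type":"object","properties":{"moves":{"type":"array","items":{"type":"array","items":{"type":"number","minimum":-1,"maximum":1}}},"grip_force":{"type":"number"}},"required":["moves"]}

```bash
mkdir -p pics; cat > h.py <<'E'
import numpy as np, cv2
from scipy.spatial.transform import Rotation as R
from cell import env, viewer, boxes_of, masks_of
def shot(n,f=None):
    p=viewer.read_camera(n)
    if f: cv2.imwrite('pics/'+f,cv2.cvtColor(p,cv2.COLOR_RGB2BGR))
    return p
E
python3 - <<'E'
from h import *
print(env.get_obs())
for c in ("scene","top","wrist"):
    print(c,viewer.get_calibration(c))
    shot(c,c+'0.png')
    for t in ("basket","grip","hook_tip","hook_top","ring","airer_arm","detergent","iron"):
        print(t,[(np.round(b['location'],1).tolist(),round(b['conf'],2)) for b in boxes_of(c,t)][:3])
a=cv2.imread('pics/scene0.png');b=cv2.imread('pics/top0.png')
E
```

```text
{'time_s': 0.0, 'qpos': array([-73.5618357 ,  18.43977279,  -4.01543264,  83.17502582,
         1.29557178,  78.53874812,  -3.25969013]), 'joint_velocities': array([-0.06138983,  0.06359093,  0.00068653, -0.00833942,  0.02971171,
        0.02682458, -0.03002515]), 'effort': array([ 2.70288738e-04, -4.91292393e+01, -4.03769631e-01, -3.12522697e+01,
       -6.38350379e-02,  4.39538970e-02,  1.65471906e-04]), 'tool_pos': array([0.17502467, 0.62537507, 0.19405236]), 'tool_rot': array([-1.79891725e+02,  6.23367199e-03,  1.64371924e+02]), 'force': array([-0.26102838, -0.14254734, -1.20004374]), 'wrist_torque': array([-0.01695458, -0.00764787, -0.03573626]), 'grasp_force': 0.0, 'grip_width': 0.08701248576129544}
scene {'fov_y': 46.70485594145385, 'cx': 323.39887843013696, 'cy': 233.90240071589812, 'position': array([1.14650405, 0.44885573, 0.992088  ]), 'orientation': array([ 44.32969953,  -0.57267742, 133.29681103])}
basket [([351.8, 190.9], 0.69), ([289.0, 228.9], 0.64), ([405.0, 315.1], 0.41)]
grip [([286.6, 227.0], 0.88), ([353.2, 192.2], 0.58)]
hook_tip [([355.6, 190.3], 0.94), ([289.8
[... 538 characters left out ...]
0], 0.92), ([365.8, 353.7], 0.72), ([303.3, 155.3], 0.44)]
hook_tip [([370.0, 353.0], 0.95), ([376.8, 252.9], 0.78), ([175.8, 184.1], 0.39)]
hook_top [([376.8, 247.4], 0.75), ([368.2, 351.3], 0.56)]
ring [([361.7, 160.1], 0.67), ([172.6, 181.9], 0.62), ([374.6, 249.6], 0.45)]
airer_arm [([180.2, 186.6], 0.84)]
detergent [([427.6, 170.1], 0.9), ([291.8, 186.5], 0.4)]
iron [([479.4, 273.8], 0.98)]
wrist {'fov_y': 65.62648593980427, 'cx': 312.3244415523667, 'cy': 230.84214692426235, 'position': array([0.10288247, 0.64696465, 0.38498011]), 'orientation': array([-1.58741571e+01, -7.05093361e-03,  7.43977202e+01])}
basket []
grip []
hook_tip []
hook_top []
ring []
airer_arm []
detergent []
iron []
```

View pics/scene0.png

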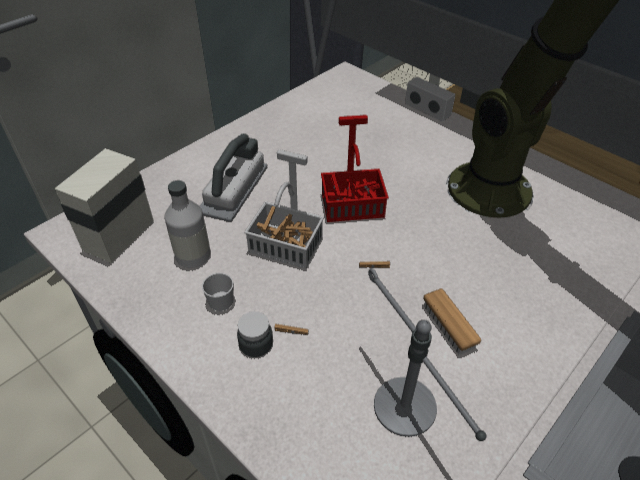

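View pics/top0.png

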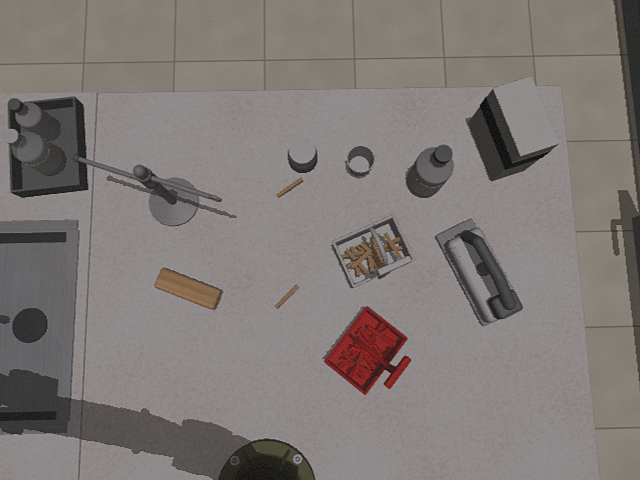

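The scene view shows the white basket at about (285,235) with its T-grip at (292,157). The red look-alike is at (353,195). The ring end of the airer arm is at about (372,273) and the post at (415,370). In the top view the white basket is at (372,250) and the ring end at about (220,198). Next I'll zoom in.

```bash
python3 - <<'E'
import cv2,numpy as np
a=cv2.imread('pics/scene0.png');b=cv2.imread('pics/top0.png')
def c(i,x,y,w,h): return cv2.resize(i[y:y+h,x:x+w],(400,300),interpolation=cv2.INTER_CUBIC)
o=np.vstack([np.hstack([c(a,230,140,160,120),c(a,340,250,80,60)]),np.hstack([c(b,310,190,120,90),c(b,170,160,80,60)])])
cv2.imwrite('pics/z0.png',o)
E
```

```text
(no output)
```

View pics/z0.png

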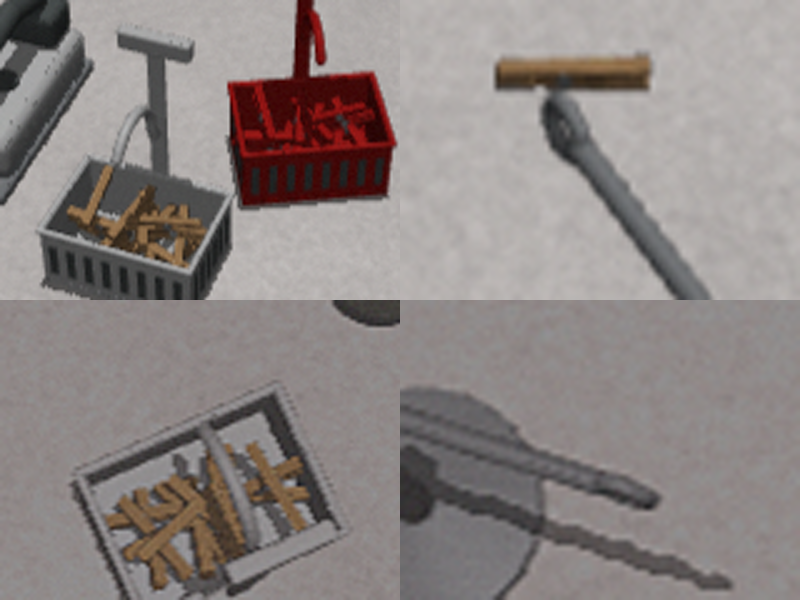

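Zoomed pixels: in the scene view the grip bar centre is at (292,157.2) and the ring at (373,272). In the top view the bar runs (377.5,272.5)–(412,257.5) and the ring is at about (217.5,199). Next I'll triangulate.

```bash
cat >> h.py <<'E'
def ray(cal,px):
    f=240/np.tan(np.radians(cal['fov_y']/2))
    d=np.array([(px[0]-cal['cx'])/f,-(px[1]-cal['cy'])/f,-1.])
    d=R.from_euler('xyz',cal['orientation'],degrees=True).apply(d)
    return np.array(cal['position']),d/np.linalg.norm(d)
def tri(obs):
    A=np.zeros((3,3));b=np.zeros(3)
    for cal,px in obs:
        p,d=ray(cal,px);M=np.eye(3)-np.outer(d,d);A+=M;b+=M@p
    X=np.linalg.solve(A,b)
    return X,[round(1000*np.linalg.norm((np.eye(3)-np.outer(d,d))@(X-p)),1) for p,d in (ray(c,x) for c,x in obs)]
def proj(cal,X):
    f=240/np.tan(np.radians(cal['fov_y']/2))
    v=R.from_euler('xyz',cal['orientation'],degrees=True).inv().apply(np.atleast_2d(X)-cal['position'])
    return np.c_[cal['cx']+f*v[:,0]/-v[:,2],cal['cy']-f*v[:,1]/-v[:,2]]
def onz(cal,px,z):
    p,d=ray(cal,px);return p+d*(z-p[2])/d[2]
E
python3 - <<'E'
from h import *
S=viewer.get_calibration('scene');T=viewer.get_calibration('top')
for n,s,t in (("barc",(292,157.2),(394.5,265)),("ring",(373,272),(217.5,199)),("bar l",(278,155.2),(412,257.5)),("bar r",(306.8,160),(377.5,272.5)),("posttop",(423,325),(143,172))):
    print(n,tri([(S,s),(T,t)]))
for px in ((377.5,272.5),(412,257.5)): print(onz(T,px,.236))
print(onz(T,(217.5,199),.23),onz(S,(373,272),.23),onz(S,(405,407),0),onz(T,(174,202),0))
E
```

```text
barc (array([ 0.47273846, -0.27237773,  0.22720219]), [np.float64(0.8), np.float64(0.8)])
ring (array([0.61079422, 0.07527561, 0.23423038]), [np.float64(0.8), np.float64(0.8)])
bar l (array([ 0.48615804, -0.30670638,  0.22241477]), [np.float64(2.9), np.float64(2.9)])
bar r (array([ 0.45888311, -0.23873684,  0.22968009]), [np.float64(0.1), np.float64(0.1)])
posttop (array([0.660581  , 0.21632784, 0.26169498]), [np.float64(1.4), np.float64(1.4)])
[ 0.45820605 -0.23797708  0.236     ]
[ 0.48628272 -0.30660085  0.236     ]
[0.61230103 0.07537711 0.23      ] [0.60732575 0.07385772 0.23      ] [0.66343926 0.2221613  0.        ] [0.6631789  0.22227297 0.        ]
```

```bash
cat >> h.py <<'E'
import json
def load():
    d=json.load(open('cmd.json'));return np.array(d[0]),R.from_quat(d[1])
def save(p,r): json.dump([list(map(float,p)),list(map(float,r.as_quat()))],open('cmd.json','w'))
def plan(wps,grip,start=None,dl=.045,da=7.5,dec=4):
    "wps: (pos,Rot) world TCP targets; prints interpolated rows from commanded pose and stores the end pose"
    p0,r0=start or load(); rows=[]; p,r=p0,r0
    for q,s in wps:
        q=np.array(q);rv=(r.inv()*s).as_rotvec()
        n=max(1,int(np.ceil(max(np.linalg.norm(q-p)/dl,np.degrees(np.linalg.norm(rv))/da))))
        for k in range(1,n+1):
            a=k/n; pp=p+a*(q-p); rr=r*R.from_rotvec(a*rv)
            rows.append(np.r_[r0.inv().apply(pp-p0)/.2,(r0.inv()*rr).as_rotvec()/1.5,grip].round(dec))
        p,r=q,s
    e=rows[-1]; P=p0+r0.apply(e[:3]*.2); Q=r0*R.from_rotvec(e[3:6]*1.5); save(P,Q)
    if np.abs(np.array(rows)[:,:6]).max()>1 or len(rows)>20: print('!! range',len(rows))
    print(json.dumps([[float(v)+0. for v in x] for x in rows]))
def down(yaw): return R.from_euler('xyz',[180,0,yaw],degrees=True)
E
python3 - <<'E'
from h import *
st=(np.array([.175,.626,.195]),down(164.37))
save(*st)
for p,y in (((.28,.49,.36),150),((.40,.36,.42),140),((.46,.20,.42),132),((.48,.03,.42),125),((.47,-.14,.40),118),((.44,-.2725,.36),112)):
    plan([(p,down(y))],.46)
E
```

```text
[[-0.1148, -0.0856, -0.1375, 0.0, 0.0, 0.0279, 0.46], [-0.2296, -0.1711, -0.275, 0.0, 0.0, 0.0557, 0.46], [-0.3444, -0.2567, -0.4125, 0.0, 0.0, 0.0836, 0.46], [-0.4592, -0.3423, -0.55, 0.0, 0.0, 0.1115, 0.46], [-0.574, -0.4278, -0.6875, 0.0, 0.0, 0.1393, 0.46], [-0.6888, -0.5134, -0.825, 0.0, 0.0, 0.1672, 0.46]]
[[-0.1689, -0.0526, -0.06, 0.0, 0.0, 0.0233, 0.46], [-0.3378, -0.1052, -0.12, 0.0, 0.0, 0.0465, 0.46], [-0.5068, -0.1578, -0.18, 0.0, 0.0, 0.0698, 0.46], [-0.6757, -0.2103, -0.24, 0.0, 0.0, 0.0931, 0.46], [-0.8446, -0.2629, -0.3, 0.0, 0.0, 0.1164, 0.46]]
[[-0.186, -0.105, 0.0, 0.0, 0.0, 0.0233, 0.46], [-0.372, -0.21, 0.0, 0.0, 0.0, 0.0465, 0.46], [-0.5581, -0.315, 0.0, 0.0, 0.0, 0.0698, 0.46], [-0.7441, -0.42, 0.0, 0.0, 0.0, 0.093, 0.46]]
[[-0.1746, -0.1236, 0.0, 0.0, 0.0, 0.0204, 0.46], [-0.3493, -0.2472, 0.0, 0.0, 0.0, 0.0407, 0.46], [-0.5239, -0.3709, 0.0, 0.0, 0.0, 0.0611, 0.46], [-0.6985, -0.4945, 0.0, 0.0, 0.0, 0.0815, 0.46]]
[[-0.1669, -0.1321, 0.025, 0.0, 0.0, 0.0204, 0.46], [-0.3338, -0.2642, 0.05, 0.0, 0.0, 0.0407, 0.46], [-0.5007, -0.3963, 0.075, 0.0, 0.0, 0.0611, 0.46], [-0.6676, -0.5285, 0.1, 0.0, 0.0, 0.0814, 0.46]]
[[-0.1286, -0.1109, 0.05, 0.0, 0.0, 0.0175, 0.46], [-0.2573, -0.2217, 0.1, 0.0, 0.0, 0.0349, 0.46], [-0.3859, -0.3326, 0.15, 0.0, 0.0, 0.0524, 0.46], [-0.5145, -0.4434, 0.2, 0.0, 0.0, 0.0699, 0.46]]
```

Call:
apply_moves([
  [-0.2296, -0.1711, -0.275, 0, 0, 0.0557, 0.46],
  [-0.4592, -0.3423, -0.55, 0, 0, 0.1115, 0.46],
  [-0.6888, -0.5134, -0.825, 0, 0, 0.1672, 0.46],
  [-0.6888, -0.5134, -0.825, 0, 0, 0.1672, 0.46],
  [-0.6888, -0.5134, -0.825, 0, 0, 0.1672, 0.46],
  [-0.6888, -0.5134, -0.825, 0, 0, 0.1672, 0.46],
  [-0.6888, -0.5134, -0.825, 0, 0, 0.1672, 0.46],
])

```text
time_s: 2.05
tool_pos: [0.2804, 0.4901, 0.3608]
tool_rot: [179.9, -0.0, 149.9]
force: [0.3, 0.4, -1.5]
grip_width: 0.0428
grasp_force: 0.0
```

Call:
apply_moves([
  [-0.1689, -0.0526, -0.06, 0.0, 0.0, 0.0233, 0.46],
  [-0.3378, -0.1052, -0.12, 0.0, 0.0, 0.0465, 0.46],
  [-0.5068, -0.1578, -0.18, 0.0, 0.0, 0.0698, 0.46],
  [-0.6757, -0.2103, -0.24, 0.0, 0.0, 0.0931, 0.46],
  [-0.8446, -0.2629, -0.3, 0.0, 0.0, 0.1164, 0.46],
])

```text
time_s: 2.55
tool_pos: [0.3995, 0.3604, 0.4185]
tool_rot: [-179.8, -0.0, 140.1]
force: [0.9, 0.4, 0.3]
grip_width: 0.0402
grasp_force: 0.0
```

Call:
apply_moves([
  [-0.186, -0.105, 0.0, 0.0, 0.0, 0.0233, 0.46],
  [-0.372, -0.21, 0.0, 0.0, 0.0, 0.0465, 0.46],
  [-0.5581, -0.315, 0.0, 0.0, 0.0, 0.0698, 0.46],
  [-0.7441, -0.42, 0.0, 0.0, 0.0, 0.093, 0.46],
])

```text
time_s: 2.95
tool_pos: [0.4597, 0.2002, 0.4182]
tool_rot: [-179.8, -0.0, 132.1]
force: [0.4, -0.1, 0.2]
grip_width: 0.0402
grasp_force: 0.0
```

Call:
apply_moves([
  [-0.1746, -0.1236, 0.0, 0.0, 0.0, 0.0204, 0.46],
  [-0.3493, -0.2472, 0.0, 0.0, 0.0, 0.0407, 0.46],
  [-0.5239, -0.3709, 0.0, 0.0, 0.0, 0.0611, 0.46],
  [-0.6985, -0.4945, 0.0, 0.0, 0.0, 0.0815, 0.46],
])

```text
time_s: 3.35
tool_pos: [0.4798, 0.0303, 0.4184]
tool_rot: [-179.9, -0.1, 125.1]
force: [1.3, 0.0, -0.2]
grip_width: 0.04
grasp_force: 0.0
```

Call:
apply_moves([
  [-0.1669, -0.1321, 0.025, 0.0, 0.0, 0.0204, 0.46],
  [-0.3338, -0.2642, 0.05, 0.0, 0.0, 0.0407, 0.46],
  [-0.5007, -0.3963, 0.075, 0.0, 0.0, 0.0611, 0.46],
  [-0.6676, -0.5285, 0.1, 0.0, 0.0, 0.0814, 0.46],
])

```text
time_s: 3.75
tool_pos: [0.4702, -0.1396, 0.3984]
tool_rot: [-179.9, -0.1, 118.1]
force: [0.3, 0.8, -0.2]
grip_width: 0.0402
grasp_force: 0.0
```

Call:
apply_moves([
  [-0.1286, -0.1109, 0.05, 0.0, 0.0, 0.0175, 0.46],
  [-0.2573, -0.2217, 0.1, 0.0, 0.0, 0.0349, 0.46],
  [-0.3859, -0.3326, 0.15, 0.0, 0.0, 0.0524, 0.46],
  [-0.5145, -0.4434, 0.2, 0.0, 0.0, 0.0699, 0.46],
  [-0.5145, -0.4434, 0.2, 0.0, 0.0, 0.0699, 0.46],
  [-0.5145, -0.4434, 0.2, 0.0, 0.0, 0.0699, 0.46],
])

```text
time_s: 4.35
tool_pos: [0.4405, -0.2712, 0.3587]
tool_rot: [-179.9, -0.1, 112.0]
force: [0.4, 1.0, -0.4]
grip_width: 0.0398
grasp_force: 0.0
```

```bash
python3 - <<'E'
from h import *
c=viewer.get_calibration('wrist');shot('wrist','w1.png');print(c)
for t in ("grip","hook_tip","hook_top","basket"): print(t,[(np.round(b['location'],1).tolist(),round(b['conf'],2)) for b in boxes_of('wrist',t)][:3])
print(proj(c,[[.472,-.2725,.236],[.458,-.238,.236],[.4863,-.3066,.236]]))
E
```

```text
{'fov_y': 65.62648593980427, 'cx': 312.3244415523667, 'cy': 230.84214692426235, 'position': array([ 0.41255251, -0.2012744 ,  0.54863422]), 'orientation': array([-15.75815005,   0.07745319,  22.07299533])}
grip [([218.8, 114.7], 0.73), ([381.0, 191.0], 0.59)]
hook_tip [([378.7, 194.0], 0.81)]
hook_top [([213.4, 116.6], 0.77), ([301.2, 344.0], 0.66), ([377.8, 193.3], 0.56)]
basket [([214.5, 116.1], 0.83), ([378.4, 192.3], 0.57)]
[[345.26452212 230.99180419]
 [346.31191255 188.61809588]
 [344.76318929 270.53984025]]
```

View pics/w1.png

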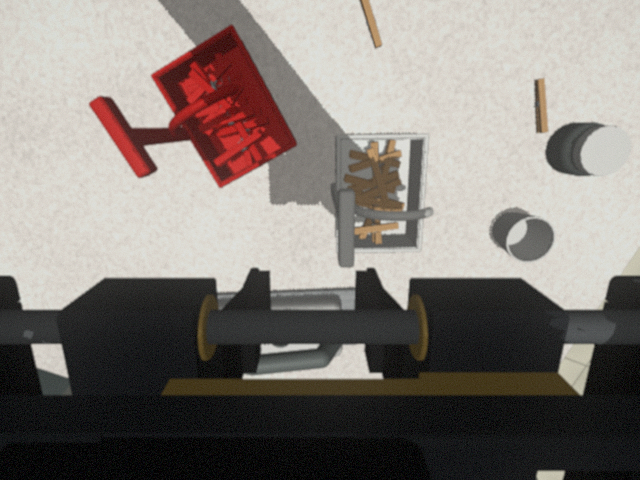

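The wrist view shows the white grip bar centred at (346,229), where the triangulation predicted (345,231), upright in the picture, so yaw 22° is right. I'll descend.

```bash
python3 - <<'E'
from h import *
c=viewer.get_calibration('wrist')
g=onz(c,(346.3,229),.236);print(g)
plan([((g[0],g[1],.36),down(112)),((g[0],g[1],.208),down(112))],.46,dl=.025)
E
```

```text
[ 0.47333267 -0.27053901  0.236     ]
[[-0.0267, 0.0791, 0.0, 0.0, 0.0, 0.0, 0.46], [-0.0534, 0.1582, 0.0, 0.0, 0.0, 0.0, 0.46], [-0.0534, 0.1582, 0.1086, 0.0, 0.0, 0.0, 0.46], [-0.0534, 0.1582, 0.2171, 0.0, 0.0, 0.0, 0.46], [-0.0534, 0.1582, 0.3257, 0.0, 0.0, 0.0, 0.46], [-0.0534, 0.1582, 0.4343, 0.0, 0.0, 0.0, 0.46], [-0.0534, 0.1582, 0.5429, 0.0, 0.0, 0.0, 0.46], [-0.0534, 0.1582, 0.6514, 0.0, 0.0, 0.0, 0.46], [-0.0534, 0.1582, 0.76, 0.0, 0.0, 0.0, 0.46]]
```

Call:
apply_moves([
  [-0.0534, 0.1582, 0, 0, 0, 0, 0.46],
  [-0.0534, 0.1582, 0.1086, 0, 0, 0, 0.46],
  [-0.0534, 0.1582, 0.2171, 0, 0, 0, 0.46],
  [-0.0534, 0.1582, 0.3257, 0, 0, 0, 0.46],
  [-0.0534, 0.1582, 0.4343, 0, 0, 0, 0.46],
  [-0.0534, 0.1582, 0.5429, 0, 0, 0, 0.46],
  [-0.0534, 0.1582, 0.6514, 0, 0, 0, 0.46],
  [-0.0534, 0.1582, 0.76, 0, 0, 0, 0.46],
  [-0.0534, 0.1582, 0.76, 0, 0, 0, 0.46],
  [-0.0534, 0.1582, 0.76, 0, 0, 0, 0.46],
])

```text
time_s: 5.6
tool_pos: [0.4739, -0.27, 0.2086]
tool_rot: [180.0, 0.0, 112.1]
force: [-0.3, -0.6, 0.1]
grip_width: 0.0398
grasp_force: 0.0
```

Call:
apply_moves([
  [0, 0, 0, 0, 0, 0, 0.1],
  [0, 0, 0, 0, 0, 0, 0],
  [0, 0, 0, 0, 0, 0, 0],
  [0, 0, 0, 0, 0, 0, 0],
  [0, 0, 0, 0, 0, 0, 0],
  [0, 0, 0, 0, 0, 0, 0],
], grip_force=20)

```text
time_s: 6.2
tool_pos: [0.4731, -0.271, 0.2083]
tool_rot: [-180.0, 0.0, 112.0]
force: [-1.4, -0.3, 1.0]
grip_width: 0.0122
grasp_force: 20.0
```

Call:
apply_moves([
  [0, 0, 0, 0, 0, 0, 0],
  [0, 0, 0, 0, 0, 0, 0],
  [0, 0, 0, 0, 0, 0, 0],
  [0, 0, 0, 0, 0, 0, 0],
], grip_force=60)

```text
time_s: 6.6
tool_pos: [0.4742, -0.2709, 0.2091]
tool_rot: [179.9, 0.1, 112.0]
force: [-0.1, -0.4, 5.2]
grip_width: 0.0008
grasp_force: 2.6
```

```bash
python3 - <<'E'
from h import *
print({k:v for k,v in env.get_obs().items() if k in('force','grip_width','grasp_force','wrist_torque')})
a=shot('scene');w=shot('wrist')
o=np.hstack([cv2.resize(a[100:280,220:400],(400,400)),cv2.resize(w[60:380,150:550],(400,320)).__class__(0) if 0 else cv2.copyMakeBorder(cv2.resize(w[60:380,150:550],(400,320)),0,80,0,0,cv2.BORDER_CONSTANT)])
cv2.imwrite('pics/z2.png',o[:,:,::-1])
E
```

```text
{'force': array([-0.14725827, -0.39689793,  5.2314057 ]), 'wrist_torque': array([-0.11102497,  0.19913652,  0.00731243]), 'grasp_force': 2.616405240842141, 'grip_width': 0.0007760273937992385}
```

View pics/z2.png

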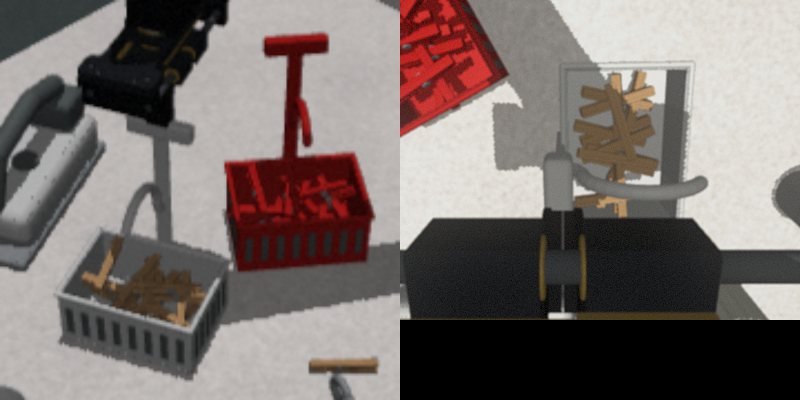

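```bash
python3 - <<'E'
from h import *
S=viewer.get_calibration('scene');w=viewer.get_calibration('wrist')
P=[[.4742,-.2709,.209],[.4742,-.2709,.228],[.4742,-.2709,.236]]
print(proj(S,P),proj(w,P))
a=viewer.read_camera('scene');b=viewer.read_camera('wrist')
o=np.hstack([cv2.resize(a[110:200,245:335],(400,400),interpolation=cv2.INTER_CUBIC),cv2.resize(b[180:320,250:390],(400,400),interpolation=cv2.INTER_CUBIC)])
cv2.imwrite('pics/z3.png',o[:,:,::-1])
E
```

```text
[[291.90742198 164.17781884]
 [291.64591217 157.4236092 ]
 [291.53406996 154.53497674]] [[311.9588573  269.05277695]
 [312.00454715 283.31128269]
 [312.02660165 290.19386473]]
```

View pics/z3.png

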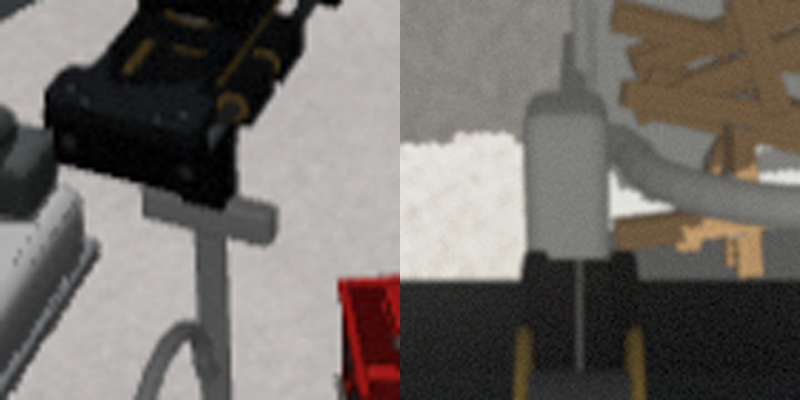

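The fingers have shut without holding the bar and seem to be sitting on top of it. I'll open, rise, and compare the real fingertip height with the reported TCP.

Call:
apply_moves([
  [0, 0, 0, 0, 0, 0, 0.46],
  [0, 0, 0, 0, 0, 0, 0.46],
  [0, 0, 0, 0, 0, 0, 0.46],
  [0, 0, 0, 0, 0, 0, 0.46],
  [0, 0, 0, 0, 0, 0, 0.46],
], grip_force=20)

```text
time_s: 7.3
tool_pos: [0.4741, -0.2704, 0.2086]
tool_rot: [179.9, 0.0, 112.0]
force: [0.5, 0.9, 5.0]
grip_width: 0.0328
grasp_force: 2.3
```

```bash
python3 - <<'E'
from h import *
shot('scene','s_open.png');shot('wrist','w_open.png');o=env.get_obs();print(o['tool_pos'],o['force'],o['grip_width'])
E
```

```text
[ 0.47384121 -0.27048712  0.20836212] [0.96491715 0.44761903 5.6086797 ] 0.037316226144645866
```

Call:
apply_moves([
  [0, 0, -0.1, 0, 0, 0, 0.46],
  [0, 0, -0.2, 0, 0, 0, 0.46],
  [0, 0, -0.3, 0, 0, 0, 0.46],
  [0, 0, -0.4, 0, 0, 0, 0],
  [0, 0, -0.4, 0, 0, 0, 0],
  [0, 0, -0.4, 0, 0, 0, 0],
  [0, 0, -0.4, 0, 0, 0, 0],
  [0, 0, -0.4, 0, 0, 0, 0],
])

```text
time_s: 8.2
tool_pos: [0.4728, -0.2702, 0.2869]
tool_rot: [-179.9, -0.1, 112.0]
force: [0.7, -0.7, 0.7]
grip_width: 0.0083
grasp_force: 0.0
```

```bash
python3 - <<'E'
from h import *
p,r=load();save(p+[0,0,.08],r)
s=shot('scene')[:,:,::-1];w=shot('wrist')[:,:,::-1];o=env.get_obs();print(o['tool_pos'],o['force'],o['grip_width'])
S=viewer.get_calibration('scene');W=viewer.get_calibration('wrist')
t=o['tool_pos'];q=proj(S,[t])[0];print(q,proj(W,[t]))
s=s.copy();cv2.circle(s,tuple(np.round(q).astype(int)),1,(0,255,0),-1)
a=cv2.imread('pics/s_open.png');b=cv2.imread('pics/w_open.png');z=cv2.imread('pics/scene0.png')
c=lambda i,x,y,w,h: cv2.resize(i[y:y+h,x:x+w],(400,300),interpolation=cv2.INTER_CUBIC)
cv2.imwrite('pics/z4.png',np.vstack([np.hstack([c(a,245,110,100,75),c(s,245,90,120,90)]),np.hstack([c(b,200,150,240,180),c(w,200,150,240,180)])]))
E
```

```text
[ 0.47309087 -0.27036525  0.28733017] [-0.1594938  -0.50416653  0.53720606] 0.003050081250051765
[291.33623893 135.22283354] [[311.95353843 269.15734875]]
```

View pics/z4.png

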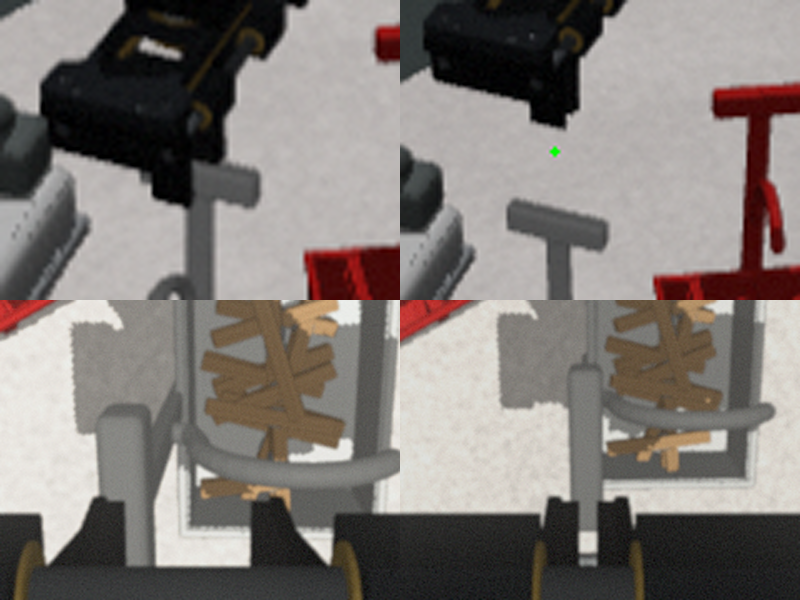

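The scene view shows the fingertips sit about 21–27 mm above the reported TCP (green dot at panel-2 (555,152), tips at about row 127). So the first grip only caught the bar's top edge. The basket has settled back in place, with the bar centred under the fingers. I'll go about 25 mm deeper.

Call:
apply_moves([
  [0, 0, 0, 0, 0, 0, 0.46],
  [0, 0, 0, 0, 0, 0, 0.46],
  [0, 0, 0, 0, 0, 0, 0.46],
  [0, 0, 0, 0, 0, 0, 0.46],
  [0, 0, 0, 0, 0, 0, 0.46],
  [0, 0, 0.12, 0, 0, 0, 0.46],
  [0, 0, 0.22, 0, 0, 0, 0.46],
  [0, 0, 0.32, 0, 0, 0, 0.46],
  [0, 0, 0.42, 0, 0, 0, 0.46],
  [0, 0, 0.525, 0, 0, 0, 0.46],
  [0, 0, 0.525, 0, 0, 0, 0.46],
])

```text
time_s: 9.4
tool_pos: [0.4718, -0.2695, 0.1807]
tool_rot: [-179.8, -0.2, 112.0]
force: [0.5, -0.8, -0.3]
grip_width: 0.0401
grasp_force: 0.0
```

Call:
apply_moves([
  [0, 0, 0, 0, 0, 0, 0.1],
  [0, 0, 0, 0, 0, 0, 0],
  [0, 0, 0, 0, 0, 0, 0],
  [0, 0, 0, 0, 0, 0, 0],
  [0, 0, 0, 0, 0, 0, 0],
  [0, 0, 0, 0, 0, 0, 0],
], grip_force=20)

```text
time_s: 10.0
tool_pos: [0.4732, -0.2707, 0.1835]
tool_rot: [-180.0, -0.0, 112.0]
force: [-2.5, 1.2, 2.6]
grip_width: 0.0136
grasp_force: 20.0
```

Call:
apply_moves([
  [0, 0, 0, 0, 0, 0, 0],
  [0, 0, 0, 0, 0, 0, 0],
  [0, 0, 0, 0, 0, 0, 0],
  [0, 0, 0, 0, 0, 0, 0],
  [0, 0, 0, 0, 0, 0, 0],
], grip_force=45)

```text
time_s: 10.5
tool_pos: [0.4732, -0.2706, 0.1835]
tool_rot: [-180.0, -0.0, 112.0]
force: [-3.1, 0.7, 6.0]
grip_width: 0.0135
grasp_force: 44.9
```

```bash
python3 - <<'E'
from h import *
p,r=load();p=p+[0,0,-.105];save(p,r);print(p)
for i in range(3):
    o=env.get_obs();print(o['force'],o['wrist_torque'],o['grip_width'],o['grasp_force'],o['tool_pos'])
    viewer.read_camera('scene')
E
```

```text
[ 0.4733415  -0.27054038  0.183     ]
[-3.08378948  0.72304905  5.97145218] [0.17517217 0.79718231 0.10221951] 0.013457388105884123 44.94494028389454 [ 0.47319488 -0.27062861  0.18348319]
[-3.59034889  0.17321495  5.35346734] [0.14291487 0.8003745  0.06928184] 0.01384922951456768 44.94487104937434 [ 0.47320974 -0.2706591   0.18350415]
[-4.48290986  0.48204276  5.59749179] [0.15077853 0.83344094 0.08210983] 0.013941745528566352 44.94504692964256 [ 0.47320038 -0.27064774  0.1834847 ]
```

Call:
apply_moves([
  [0, 0, -0.02, 0, 0, 0, 0],
  [0, 0, -0.05, 0, 0, 0, 0],
  [0, 0, -0.1, 0, 0, 0, 0],
  [0, 0, -0.2, 0, 0, 0, 0],
  [0, 0, -0.3, 0, 0, 0, 0],
  [0, 0, -0.4, 0, 0, 0, 0],
  [0, 0, -0.4, 0, 0, 0, 0],
  [0, 0, -0.4, 0, 0, 0, 0],
  [0, 0, -0.4, 0, 0, 0, 0],
], grip_force=60)

```text
time_s: 11.55
tool_pos: [0.4729, -0.2701, 0.2619]
tool_rot: [-179.9, -0.1, 112.0]
force: [-0.2, 0.0, -4.4]
grip_width: 0.0138
grasp_force: 60.0
```

```bash
python3 - <<'E'
from h import *
p,r=load();p=p+[0,0,.08];save(p,r);print(p)
for c in ('wrist','scene','top'):
    o=env.get_obs();print(o['force'],o['wrist_torque'],o['grip_width'],o['grasp_force'],o['tool_pos'])
    shot(c,c+'5.png')
    for t in ("grip","hook_tip","hook_top","ring"):
        print(c,t,[(np.round(b['location'],1).tolist(),round(b['conf'],2)) for b in boxes_of(c,t)][:3])
c=lambda i,x,y,w,h: cv2.resize(cv2.imread('pics/'+i)[y:y+h,x:x+w],(400,300),interpolation=cv2.INTER_CUBIC)
cv2.imwrite('pics/z5.png',np.vstack([np.hstack([c('wrist5.png',0,0,640,480),c('wrist5.png',270,150,200,150)]),np.hstack([c('scene5.png',230,90,160,120),c('top5.png',310,180,160,120)])]))
E
```

```text
[ 0.4733415  -0.27054038  0.263     ]
[-0.23912253  0.01486782 -4.38510323] [-0.17790358  0.19555432  0.04554772] 0.013763219470962052 60.02065001986921 [ 0.47286044 -0.27011737  0.26187843]
wrist grip [([373.2, 205.2], 0.84), ([159.1, 101.9], 0.73), ([545.0, 249.7], 0.64)]
wrist hook_tip [([157.8, 103.3], 0.69), ([374.9, 212.3], 0.66)]
wrist hook_top [([374.1, 206.8], 0.94), ([157.8, 103.5], 0.8), ([363.8, 7.9], 0.32)]
wrist ring []
[ 0.80848469 -0.20951446 -2.74457175] [-0.22389736  0.26031587 -0.064656  ] 0.01378726790613154 60.01004344783723 [ 0.47322116 -0.2703613   0.2624866 ]
scene grip [([286.3, 204.9], 0.81), ([351.3, 192.7], 0.64)]
scene hook_tip [([352.7, 191.2], 0.56)]
scene hook_top [([355.7, 185.9], 0.9), ([288.2, 202.3], 0.61)]
scene ring [([232.1, 176.5], 0.56)]
[-0.84524997  0.08685832 -4.53074361] [-0.17318298  0.20572666 -0.07300301] 0.013371135425104413 60.00933104194701 [ 0.47349413 -0.27059069  0.26310168]
top grip []
top hook_tip [([364.9, 250.6], 0.84)]
top hook_top [([363.2, 247.5], 0.57), ([176.5, 183.3], 0.25), ([186.3, 290.5], 0.21)]
top ring [([174.7, 181.0], 0.57)]
```

View pics/z5.png

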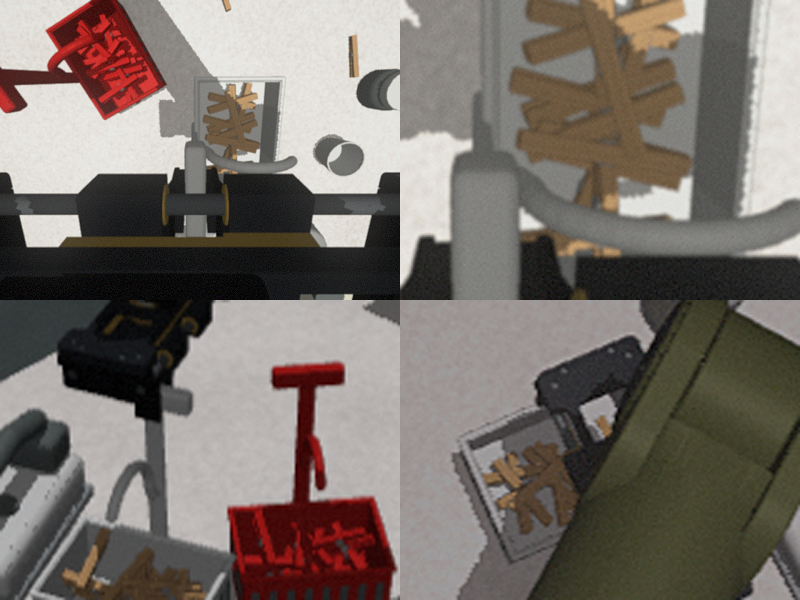

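The basket is held by its bar at about 4 N. The hook tip shows in the wrist view at about (468,256), clear of the gripper. Now I'll fit the in-hand pose (sag) and compute the approach, checking the brush position as well.

```bash
cat >> h.py <<'E'
# basket point (mm, basket frame) -> tool frame (m). sag: nose-down deg about grip; g=(tool y, tool z) of grip
def b2t(pt,sag,g):
    v=R.from_euler('y',sag,degrees=True).apply(np.atleast_2d(pt)-np.array([-58,0,226]))/1000
    return np.c_[v[:,1],v[:,0]+g[0],-v[:,2]+g[1]]
E
python3 - <<'E'
from h import *
T0=np.load if 0 else None
p,r=load()
W=viewer.get_calibration('wrist');S=viewer.get_calibration('scene');T=viewer.get_calibration('top')
for sag in (0,1,2,3):
    X=p+r.apply(b2t([[34.4,0,165.1],[-51,35,236],[-65,35,236],[0,0,183],[40,60,70],[55,75,70]],sag,(0,-.0425)))
    print(sag,proj(W,X).round(1).tolist(),proj(S,X[[0,3]]).round(1).tolist())
print('brush',onz(T,(160,268),.04),onz(T,(165,288),.04),onz(T,(218,305),.04),onz(T,(222,290),.04))
o=env.get_obs();print(o['qpos'])
m=masks_of('top','airer_arm');w=cv2.imread('pics/wrist5.png',0)
# bar-tip intensity columns
print(w[246:266:4,455:485:2])
E
```

```text
0 [[467.3, 257.4], [329.8, 234.6], [293.4, 234.6], [417.6, 268.5], [435.0, 145.5], [455.8, 125.9]] [[274.1, 176.4], [280.5, 160.1]]
1 [[464.4, 256.5], [330.2, 234.5], [293.9, 234.7], [415.7, 267.9], [430.9, 145.4], [451.4, 125.9]] [[274.4, 176.7], [280.7, 160.2]]
2 [[461.5, 255.6], [330.6, 234.4], [294.3, 234.8], [413.8, 267.2], [426.8, 145.3], [447.1, 125.9]] [[274.6, 176.9], [280.9, 160.4]]
3 [[458.7, 254.7], [331.1, 234.3], [294.8, 234.9], [411.9, 266.6], [422.8, 145.2], [442.8, 125.9]] [[274.9, 177.2], [281.0, 160.5]]
brush [0.49841203 0.24032116 0.04      ] [0.4521833  0.22767343 0.04      ] [0.41104206 0.10628549 0.04      ] [0.44498013 0.09748864 0.04      ]
[-21.15899935   4.57043794  51.51165941  93.56749148  -3.60457581
  83.59208886  52.66350887]
[[224 225 226 221 224 229 230 229 223 221 223 227 227 223 227]
 [223 227 225 181 141 115 116 126 163 214 224 223 221 225 224]
 [168 128  94  99 103 109 112 116 116 117 185 223 220 224 222]
 [109 115 116 116 114 118 122 120 117 116 153 224 224 226 225]
 [124 122 121 124 121 121 123 120 117 147 210 227 228 223 227]]
```

```bash
python3 - <<'E'
from h import *
plan([((.465,-.10,.30),down(95))],0,dl=.03)
plan([((.475,.06,.30),down(76))],0,dl=.03)
plan([((.481,.122,.30),down(70.4)),((.481,.122,.2305),down(70.4))],0,dl=.025)
E
```

```text
[[0.1344, 0.0468, -0.0308, 0.0, 0.0, 0.033, 0.0], [0.2688, 0.0936, -0.0617, 0.0, 0.0, 0.0659, 0.0], [0.4031, 0.1403, -0.0925, 0.0, 0.0, 0.0989, 0.0], [0.5375, 0.1871, -0.1233, 0.0, 0.0, 0.1318, 0.0], [0.6719, 0.2339, -0.1542, 0.0, 0.0, 0.1648, 0.0], [0.8063, 0.2807, -0.185, 0.0, 0.0, 0.1978, 0.0]]
[[0.1321, 0.0199, 0.0, 0.0, 0.0, 0.0368, 0.0], [0.2642, 0.0398, 0.0, 0.0, 0.0, 0.0737, 0.0], [0.3963, 0.0597, 0.0, 0.0, 0.0, 0.1105, 0.0], [0.5284, 0.0797, 0.0, 0.0, 0.0, 0.1474, 0.0], [0.6605, 0.0996, 0.0, 0.0, 0.0, 0.1842, 0.0], [0.7926, 0.1195, 0.0, 0.0, 0.0, 0.221, 0.0]]
[[0.1027, -0.0153, 0.0, 0.0, 0.0, 0.0217, 0.0], [0.2053, -0.0306, 0.0, 0.0, 0.0, 0.0435, 0.0], [0.308, -0.0459, 0.0, 0.0, 0.0, 0.0652, 0.0], [0.308, -0.0459, 0.1158, 0.0, 0.0, 0.0652, 0.0], [0.308, -0.0459, 0.2317, 0.0, 0.0, 0.0652, 0.0], [0.308, -0.0459, 0.3475, 0.0, 0.0, 0.0652, 0.0]]
```

Call:
apply_moves([
  [0.05, 0.017, -0.06, 0, 0, 0.012, 0],
  [0.1344, 0.0468, -0.12, 0, 0, 0.033, 0],
  [0.2688, 0.0936, -0.185, 0, 0, 0.0659, 0],
  [0.4031, 0.1403, -0.185, 0, 0, 0.0989, 0],
  [0.5375, 0.1871, -0.185, 0, 0, 0.1318, 0],
  [0.6719, 0.2339, -0.185, 0, 0, 0.1648, 0],
  [0.8063, 0.2807, -0.185, 0, 0, 0.1978, 0],
])

```text
time_s: 13.05
tool_pos: [0.4649, -0.0989, 0.3003]
tool_rot: [180.0, -0.0, 94.9]
force: [-0.0, -0.3, -4.2]
grip_width: 0.0134
grasp_force: 60.0
```

Call:
apply_moves([
  [0.1321, 0.0199, 0.0, 0.0, 0.0, 0.0368, 0.0],
  [0.2642, 0.0398, 0.0, 0.0, 0.0, 0.0737, 0.0],
  [0.3963, 0.0597, 0.0, 0.0, 0.0, 0.1105, 0.0],
  [0.5284, 0.0797, 0.0, 0.0, 0.0, 0.1474, 0.0],
  [0.6605, 0.0996, 0.0, 0.0, 0.0, 0.1842, 0.0],
  [0.7926, 0.1195, 0.0, 0.0, 0.0, 0.221, 0.0],
])

```text
time_s: 13.65
tool_pos: [0.475, 0.0611, 0.3002]
tool_rot: [-180.0, -0.0, 75.9]
force: [-0.7, 0.1, -4.6]
grip_width: 0.0137
grasp_force: 60.0
```

Call:
apply_moves([
  [0.1027, -0.0153, 0.0, 0.0, 0.0, 0.0217, 0.0],
  [0.2053, -0.0306, 0.0, 0.0, 0.0, 0.0435, 0.0],
  [0.308, -0.0459, 0.0, 0.0, 0.0, 0.0652, 0.0],
  [0.308, -0.0459, 0.1158, 0.0, 0.0, 0.0652, 0.0],
  [0.308, -0.0459, 0.2317, 0.0, 0.0, 0.0652, 0.0],
  [0.308, -0.0459, 0.3475, 0.0, 0.0, 0.0652, 0.0],
  [0.308, -0.0459, 0.3475, 0.0, 0.0, 0.0652, 0.0],
  [0.308, -0.0459, 0.3475, 0.0, 0.0, 0.0652, 0.0],
])

```text
time_s: 14.45
tool_pos: [0.4812, 0.122, 0.231]
tool_rot: [-180.0, -0.0, 70.4]
force: [1.3, 0.8, -3.6]
grip_width: 0.0137
grasp_force: 60.0
```

```bash
python3 - <<'E'
from h import *
print(load()[0]);o=env.get_obs();print(o['qpos'],o['force'],o['tool_pos'],o['grip_width'])
W=viewer.get_calibration('wrist')
b=shot('wrist','w6.png');print(proj(W,[[.611,.0755,.23]]))
m=masks_of('wrist','airer_arm')
for k in m[:2]: print(k['conf'],k['location'],k['pixels'].sum(),np.argwhere(k['pixels']).min(0),np.argwhere(k['pixels']).max(0))
print([(x['location'],x['conf']) for x in boxes_of('wrist','ring')])
np.save('m6.npy',np.array([k['pixels'] for k in m]))
E
```

```text
[0.48099234 0.12199879 0.2305    ]
[-40.2138468   -2.06969878  22.47947365 101.98818433   0.79077751
  79.9259618  -37.50180136] [ 1.27345734  0.83463968 -3.55282164] [0.4812426  0.12200687 0.23100132] 0.013685804897283127
[[564.2730213  268.76091591]]
0.65 [593.2, 141.0] 7200 [  0 552] [285 633]
[([595.7, 144.9], 0.73)]
```

The tilt needs checking for reach, so I'll fit the arm's kinematics to the recorded joint readings.

```bash
cat > kin.py <<'E'
import numpy as np, itertools
from scipy.spatial.transform import Rotation as R
from scipy.optimize import least_squares
D=[([-73.5618357,18.43977279,-4.01543264,83.17502582,1.29557178,78.53874812,-3.25969013],[.17502467,.62537507,.19405236],[-179.891725,.00623,164.371924]),
([-21.15899935,4.57043794,51.51165941,93.56749148,-3.60457581,83.59208886,52.66350887],[.4733,-.2705,.2629],[-179.9,-.1,112.0]),
([-40.2138468,-2.06969878,22.47947365,101.98818433,.79077751,79.9259618,-37.50180136],[.4812426,.12200687,.23100132],[-180,0,70.4])]
def fk(q,p,s):
    h,a,l1,e1,l2,e2,L,off,c=p; q=np.array(q)*s
    Z=lambda t:R.from_euler('z',t,degrees=True)
    Y=lambda t:R.from_euler('y',t,degrees=True)
    r=Z(q[0]); x=np.array([0,0,h])+r.apply([a,0,0]); r=r*Y(q[1])*Z(q[2]); x=x+r.apply([e1,0,l1])
    r=r*Y(q[3])*Z(q[4]); x=x+r.apply([e2,0,l2]); r=r*Y(q[5]); x=x+r.apply([c,0,0]); r=r*Z(q[6]+off); return x+r.apply([0,0,L]),r
def res(p,s):
    o=[]
    for q,x,e in D:
        X,r=fk(q,p,s); o+=list((X-x)*10)+list((R.from_euler('xyz',e,degrees=True).inv()*r).as_rotvec())
    return np.r_[o,np.array([p[1],p[3],p[5],p[8]])*.05]
def best():
    b=None
    for a,c,d,e in itertools.product((1,-1),repeat=4):
        s=np.array([a,1,c,1,d,1,e])
        for off in (0,90,180,-90):
            f=least_squares(res,[.3,0,.4,0,.4,0,.2,off,0],args=(s,),x_scale=[.1]*7+[30,.1])
            if b is None or f.cost<b[0].cost: b=(f,s)
    return b
if __name__=='__main__':
    f,s=best();print(f.cost,f.x.round(4),s);print(res(f.x,s).round(4).reshape(-1)[:18].reshape(3,6))
    np.savez('kin.npz',p=f.x,s=s)
E
python3 kin.py
```

```text
0.014757929929344112 [ 2.889062e+02 -1.744000e-01  1.827000e+00 -1.932000e-01 -8.820000e-02
 -2.821700e+00  2.932880e+02  8.999380e+01 -5.054000e-01] [-1  1 -1  1 -1  1 -1]
[[-0.0722  0.0217 -0.0013 -0.     -0.     -0.0001]
 [ 0.0049 -0.0172 -0.     -0.0019 -0.0017 -0.0001]
 [-0.0331  0.0412  0.0013  0.0001  0.0002  0.0002]]
```

```bash
cat > k2.py <<'E'
from kin import *
s=np.array([-1,1,-1,1,-1,1,-1.])
for pr in ([.3,0,.4,0,.4,0,.3,90,0],[.34,0,.42,0,.4,0,.35,90,0],[.33,0,.316,.08,.384,-.08,.32,90,.09],[.267,0,.293,.05,.3425,.0775,.27,90,.076]):
    pr=np.array(pr)
    g=lambda p:np.r_[res(p,s)[:18],(p-pr)*np.array([.3,2,.1,1,.1,1,.3,0,1])*.1]
    f=least_squares(g,pr,x_scale=[.1]*7+[30,.1]); print(f.cost.round(6),f.x.round(3),np.abs(f.fun[:18]).max().round(4))
E
python3 k2.py
```

```text
0.051685 [ 3.7000e-01 -3.1000e-02  4.7400e-01  1.0000e-03  5.1900e-01  1.2000e-02
  5.1100e-01  8.9994e+01 -2.7000e-02] 0.2735
0.051673 [ 4.1500e-01 -3.2000e-02  4.7500e-01  1.0000e-03  5.1800e-01  1.2000e-02
  5.5600e-01  8.9994e+01 -2.7000e-02] 0.2734
0.051816 [ 3.9700e-01 -3.2000e-02  4.7400e-01  1.0000e-03  5.2100e-01  9.0000e-03
  5.4000e-01  8.9994e+01 -2.5000e-02] 0.2735
0.051776 [ 3.3500e-01 -3.1000e-02  4.7500e-01  1.0000e-03  5.2100e-01  1.5000e-02
  4.7300e-01  8.9994e+01 -2.6000e-02] 0.2735
```

```bash
cat >> h.py <<'E'
# insertion poses: ring centre P, ring yaw; hook centre at (hx,hy,hz) mm in ring frame; nose-up beta; sag (deg); grip in tool (y,z) m
RING=np.array([.611,.0755,.230]); RYAW=-19.6; G=(0,-.0425)
def pose(beta,hx,hy=0,hz=-42,sag=0,ring=None,yaw=None):
    yaw=RYAW if yaw is None else yaw; ring=RING if ring is None else ring
    B=R.from_euler('z',yaw,degrees=True)*R.from_euler('y',-beta,degrees=True)   # basket orientation
    T=B*R.from_euler('y',-sag,degrees=True)*R.from_matrix([[0,1,0],[1,0,0],[0,0,-1]])   # tool orientation
    c=ring+R.from_euler('z',yaw,degrees=True).apply(np.array([hx,hy,hz])/1000)
    return c-T.apply(b2t([0,0,141],sag,G)[0]),T
E
python3 - <<'E'
from h import *
print(pose(0,-80),pose(0,-80)[1].as_euler('xyz',degrees=True))
plan([pose(b,-80) for b in range(5,26,5)],0)
for b in (0,25,40,55): print(b,pose(b,-80)[0].round(3),pose(b,0)[0].round(3))
E
```

```text
(array([0.48099607, 0.12179232, 0.2305    ]), Rotation.from_matrix(array([[ 0.33545157,  0.94205745,  0.        ],
                            [ 0.94205745, -0.33545157,  0.        ],
                            [ 0.        ,  0.        , -1.        ]]))) [180.    0.   70.4]
[[-0.001, -0.0171, 0.0261, -0.0582, 0.0, 0.0, 0.0], [-0.001, -0.0321, 0.0536, -0.1164, 0.0, 0.0, 0.0], [-0.001, -0.0448, 0.0823, -0.1745, 0.0, 0.0, 0.0], [-0.001, -0.0548, 0.112, -0.2327, 0.0, 0.0, 0.0], [-0.001, -0.0623, 0.1425, -0.2909, 0.0, 0.0, 0.0]]
0 [0.481 0.122 0.23 ] [0.556 0.095 0.23 ]
25 [0.469 0.126 0.202] [0.545 0.099 0.202]
40 [0.468 0.126 0.183] [0.543 0.1   0.183]
55 [0.471 0.125 0.165] [0.547 0.098 0.165]
```

Call:
apply_moves([
  [-0.001, -0.0171, 0.0261, -0.0582, 0.0, 0.0, 0.0],
  [-0.001, -0.0321, 0.0536, -0.1164, 0.0, 0.0, 0.0],
  [-0.001, -0.0448, 0.0823, -0.1745, 0.0, 0.0, 0.0],
  [-0.001, -0.0548, 0.112, -0.2327, 0.0, 0.0, 0.0],
  [-0.001, -0.0623, 0.1425, -0.2909, 0.0, 0.0, 0.0],
  [-0.001, -0.0623, 0.1425, -0.2909, 0.0, 0.0, 0.0],
])

```text
time_s: 15.2
tool_pos: [0.4662, 0.1271, 0.1997]
tool_rot: [155.2, 0.2, 70.6]
force: [-1.3, 1.0, -6.7]
grip_width: 0.0135
grasp_force: 61.6
```

```bash
python3 - <<'E'
from h import *
o=env.get_obs();print(o['qpos'].tolist(),o['tool_pos'].tolist(),o['tool_rot'].tolist(),o['force'],o['wrist_torque'],load()[0],load()[1].as_euler('xyz',degrees=True))
plan([pose(b,-80) for b in range(30,46,5)],0)
E
```

```text
[-41.37300368067941, -17.17805562058786, 5.402454450999968, 122.6014020813374, 24.933551031798615, 62.22760825007581, -64.74741009504659] [0.4662055147004724, 0.12709903413668425, 0.19971842819475397] [155.18816304321493, 0.17952843604666063, 70.59988113891326] [-1.26820954  1.00030109 -6.65636052] [ 0.8158481   2.58864581 -0.00620527] [0.46918727 0.12599027 0.202     ] [ 1.54998987e+02 -1.27222187e-14  7.03991920e+01]
[[0.0, -0.0174, 0.0261, -0.0582, 0.0, 0.0, 0.0], [0.0, -0.0325, 0.0536, -0.1163, 0.0, 0.0, 0.0], [0.0, -0.0451, 0.0823, -0.1745, 0.0, 0.0, 0.0], [0.0, -0.0552, 0.112, -0.2327, 0.0, 0.0, 0.0]]
```

```bash
python3 - <<'E'
from h import *
viewer.read_camera('scene')
o=env.get_obs();print(o['qpos'].tolist(),o['tool_pos'].tolist(),o['tool_rot'].tolist(),o['force'],o['wrist_torque'])
q=o['qpos'];x=o['tool_pos'];e=o['tool_rot']
import kin; from scipy.optimize import least_squares
D=kin.D+[(q,x,e)]
s=np.array([-1,1,-1,1,-1,1,-1.])
Z=lambda t:R.from_euler('z',t,degrees=True)
Y=lambda t:R.from_euler('y',t,degrees=True)
def fk(q,p):
    h,a,l1,e1,l2,e2,L,off,c,y1,y2,y3=p;q=np.array(q)*s
    r=Z(q[0]);x=np.array([0,0,h])+r.apply([a,y1,0]);r=r*Y(q[1])*Z(q[2]);x=x+r.apply([e1,y2,l1])
    r=r*Y(q[3])*Z(q[4]);x=x+r.apply([e2,y3,l2]);r=r*Y(q[5]);x=x+r.apply([c,0,0]);r=r*Z(q[6]+off);return x+r.apply([0,0,L]),r
def f(p,w):
    o=[]
    for q,x,e in D:
        X,r=fk(q,p);o+=list((X-x)*10)
    return np.r_[o,(p-pr)*np.array([.1,1,.03,1,.03,1,.1,0,1,1,1,1])*w]
pr=np.array([.35,0,.47,0,.5,0,.4,90,0,0,0,0])
for w in (1,.1,.01):
    k=least_squares(f,pr,args=(w,));print(w,k.x.round(3),np.abs(k.fun[:12]).round(3))
E
```

```text
[-41.37551987937315, -17.16845163089056, 5.615194594843353, 122.40713437448267, 24.843852840053778, 62.317348215419386, -64.61704412987945] [0.4672689155416087, 0.12639432471764983, 0.20110236625089062] [155.24822308210432, 0.07709602913911047, 70.45422280221965] [-1.04067129 -0.27213162 -5.18369406] [ 0.18791964  1.58510736 -0.1823921 ]
1 [ 0.25   0.     0.467 -0.001  0.517  0.002  0.394  0.93   0.003 -0.015
 -0.008 -0.004] [0.    0.001 0.    0.001 0.    0.001 0.001 0.001 0.002 0.    0.    0.001]
0.1 [ 0.25   0.     0.467 -0.     0.51   0.001  0.397 -0.916 -0.003 -0.015
 -0.013  0.002] [0.    0.    0.    0.    0.    0.001 0.    0.    0.001 0.    0.    0.   ]
0.01 [ 0.254  0.     0.467  0.001  0.487 -0.001  0.406  0.82  -0.024 -0.015
 -0.031  0.019] [0. 0. 0. 0. 0. 0. 0. 0. 0. 0. 0. 0.]
```

```bash
cat > ik.py <<'E'
from h import *
from scipy.optimize import least_squares
s=np.array([-1,1,-1,1,-1,1,-1.]);PK=[.25,0,.467,0,.51,.001,.397,90,-.003,-.015,-.013,.002]
LO=np.array([-163.93,-17.29,-79.2,3.27,-89.18,5.43,-154.24]);HI=np.array([163.93,119.83,71.16,140.29,269.18,117.66,154.24])
Z=lambda t:R.from_euler('z',t,degrees=True)
Y=lambda t:R.from_euler('y',t,degrees=True)
def fk(q,p=PK):
    h,a,l1,e1,l2,e2,L,off,c,y1,y2,y3=p;q=np.array(q)*s
    r=Z(q[0]);x=np.array([0,0,h])+r.apply([a,y1,0]);r=r*Y(q[1])*Z(q[2]);x=x+r.apply([e1,y2,l1])
    r=r*Y(q[3])*Z(q[4]);x=x+r.apply([e2,y3,l2]);r=r*Y(q[5]);x=x+r.apply([c,0,0]);r=r*Z(q[6]+off);return x+r.apply([0,0,L]),r
def ik(pos,rot,q0,m=1.0):
    def f(q):
        X,r=fk(q);return np.r_[(X-pos)*1000,np.degrees((rot.inv()*r).as_rotvec())*5,(q-q0)*.002]
    best=None
    for k in range(6):
        st=np.clip(q0+(np.random.RandomState(k).randn(7)*25 if k else 0),LO+m+.1,HI-m-.1)
        g=least_squares(f,st,bounds=(LO+m,HI-m))
        if best is None or g.cost<best[0]: best=(g.cost,g.x,np.linalg.norm(g.fun[:3]),np.linalg.norm(g.fun[3:6])/5)
    return best
E
python3 - <<'E'
from ik import *
q=np.array([-41.37,-17.2,5.6,122.4,24.8,62.3,-64.6])
for hx in (-60,-40,0):
  for b in (25,30,35,40,45,50,55):
    a=ik(*pose(b,hx),q);print(hx,b,a[1].round(0),a[2].round(1),a[3].round(1))
E
```

```text
-60 25 [-41. -15.   7. 121.  25.  61. -63.] 0.0 0.0
-60 30 [-25. -16.  -9. 124.  26.  56. -66.] 1.0 0.2
-60 35 [-29. -16.  -9. 127.  34.  55. -75.] 4.7 1.0
-60 40 [-34. -16. -10. 131.  42.  55. -85.] 6.0 1.3
-60 45 [-38. -16. -10. 134.  50.  55. -95.] 4.7 1.0
-60 50 [ -41.  -16.  -11.  138.   57.   55. -105.] 1.1 0.2
-60 55 [  -8.  -16.  -43.  139.   58.   49. -110.] 2.6 0.7
-40 25 [-40. -14.   9. 120.  25.  60. -61.] 0.0 0.0
-40 30 [-40. -15.   5. 124.  31.  57. -68.] 0.0 0.0
-40 35 [-33. -16.  -4. 127.  35.  54. -74.] 0.0 0.0
-40 40 [-30. -16. -10. 130.  41.  52. -82.] 1.6 0.3
-40 45 [-34. -16. -10. 134.  50.  51. -93.] 1.0 0.2
-40 50 [ -42.  -15.   -7.  138.   59.   53. -104.] 0.0 0.0
-40 55 [  -2.  -16.  -45.  139.   60.   45. -110.] 0.2 0.0
0 25 [-39. -10.  12. 116.  24.  58. -56.] 0.0 0.0
0 30 [-39. -12.   9. 121.  30.  54. -64.] 0.0 0.0
0 35 [-38. -13.   6. 125.  37.  52. -72.] 0.0 0.0
0 40 [-38. -14.   2. 129.  45.  49. -81.] 0.0 0.0
0 45 [-39. -14.  -0. 132.  54.  49. -91.] 0.0 0.0
0 50 [ -40.  -13.   -2.  136.   63.   49. -102.] 0.0 0.0
0 55 [ -43.  -11.   -3.  139.   72.   51. -114.] 0.0 0.0
```

Reach is fine close to the ring (hx≈0 up to β=55°); only the stand-off was too far back. I'll move closer while tilting.

```bash
python3 - <<'E'
from h import *
save(*pose(25,-80))
plan([pose(25,-65),pose(27,-50),pose(30,-42)],0,dl=.012,da=3)
E
```

```text
[[0.0, 0.034, 0.0158, 0.0, 0.0, 0.0, 0.0], [0.0, 0.068, 0.0317, 0.0, 0.0, 0.0, 0.0], [0.0, 0.0983, 0.0527, -0.0116, 0.0, 0.0, 0.0], [0.0, 0.1287, 0.0736, -0.0233, 0.0, 0.0, 0.0], [0.0, 0.1417, 0.09, -0.0407, 0.0, 0.0, 0.0], [0.0, 0.1548, 0.1064, -0.0582, 0.0, 0.0, 0.0]]
```

Call:
apply_moves([
  [0.0, 0.034, 0.0158, 0.0, 0.0, 0.0, 0.0],
  [0.0, 0.068, 0.0317, 0.0, 0.0, 0.0, 0.0],
  [0.0, 0.0983, 0.0527, -0.0116, 0.0, 0.0, 0.0],
  [0.0, 0.1287, 0.0736, -0.0233, 0.0, 0.0, 0.0],
  [0.0, 0.1417, 0.09, -0.0407, 0.0, 0.0, 0.0],
  [0.0, 0.1548, 0.1064, -0.0582, 0.0, 0.0, 0.0],
  [0.0, 0.1548, 0.1064, -0.0582, 0.0, 0.0, 0.0],
  [0.0, 0.1548, 0.1064, -0.0582, 0.0, 0.0, 0.0],
])

```text
time_s: 16.05
tool_pos: [0.5039, 0.1135, 0.1955]
tool_rot: [150.0, 0.0, 70.4]
force: [1.1, -0.6, -4.1]
grip_width: 0.0136
grasp_force: 60.1
```

```bash
python3 - <<'E'
from h import *
o=env.get_obs();p,r=load();print(o['qpos'].round(1),'d mm',(o['tool_pos']-p)*1000,o['tool_rot'],r.as_euler('xyz',degrees=True),o['force'],o['wrist_torque'])
W=viewer.get_calibration('wrist');shot('wrist','w7.png');shot('scene','s7.png')
P=R.from_euler('z',RYAW,degrees=True)
rp=proj(W,RING+P.apply(np.array([[0,0,0],[0,14,0],[0,-14,0],[0,0,14],[0,0,-14]])/1000));print('ring',rp.round(1).tolist())
for sag in (0,2,4):
    X=o['tool_pos']+R.from_euler('xyz',o['tool_rot'],degrees=True).apply(b2t([[34.4,0,165.1],[0,0,183],[-58,35,236]],sag,G)); print(sag,proj(W,X).round(1).tolist(),proj(viewer.get_calibration('scene'),X).round(1).tolist())
print(proj(viewer.get_calibration('scene'),[RING]))
b=cv2.imread('pics/w7.png');a=cv2.imread('pics/s7.png')
c=lambda i,x,y,w,h: cv2.resize(i[y:y+h,x:x+w],(400,300),interpolation=cv2.INTER_CUBIC)
x,y=rp[0].astype(int)
x=min(max(x-100,0),400);y=min(max(y-90,0),330);print(x,y)
cv2.imwrite('pics/z7.png',np.hstack([cv2.resize(b[y:y+150,x:x+240],(480,300)),cv2.resize(a[230:300,330:410],(320,300),interpolation=cv2.INTER_CUBIC)]))
E
```

```text
[-39.8 -15.6   5.2 123.8  30.6  57.  -67.8] d mm [-0.22385747 -0.10148664 -0.25445612] [1.50024221e+02 3.53541417e-02 7.04139634e+01] [149.99807845   0.          70.4       ] [ 1.10781154 -0.64568158 -4.08646876] [0.36957355 1.42903153 0.06858995]
ring [[500.3, 252.5], [503.6, 230.7], [497.2, 273.7], [522.4, 259.4], [480.4, 246.4]]
0 [[468.2, 257.4], [418.6, 268.6], [313.1, 234.6]] [[383.8, 270.5], [401.7, 263.9], [448.7, 256.5]]
2 [[462.4, 255.6], [414.8, 267.2], [314.0, 234.6]] [[383.7, 271.8], [401.7, 264.7], [448.6, 256.5]]
4 [[456.7, 253.9], [411.0, 266.0], [314.9, 234.5]] [[383.8, 273.1], [401.8, 265.5], [448.5, 256.5]]
[[372.39422578 273.61228669]]
400 162
```

View pics/z7.png

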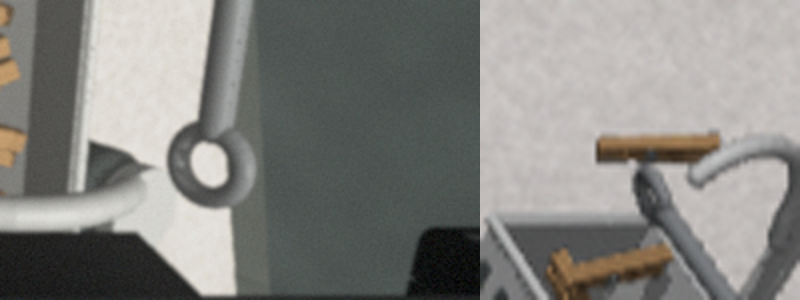

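The wrist view shows the ring's hole, centre at px (505.7,244); predicted was (500,252.5), so the ring lies a few mm further toward the post. The hook tip at about (467.5,256) agrees with zero sag. I'll refine the ring from both wrist views plus the scene.

```bash
python3 - <<'E'
from h import *
from scipy.optimize import least_squares
W7=viewer.get_calibration('wrist');S=viewer.get_calibration('scene');T=viewer.get_calibration('top')
# wrist cam pose at w6 from its tool pose: rigid mount
o=env.get_obs();r7=R.from_euler('xyz',o['tool_rot'],degrees=True)
off=r7.inv().apply(W7['position']-o['tool_pos']);ro=r7.inv()*R.from_euler('xyz',W7['orientation'],degrees=True)
r6=down(70.4);W6=dict(W7);W6['position']=np.array([.48124,.122,.2310])+r6.apply(off);W6['orientation']=(r6*ro).as_euler('xyz',degrees=True)
m=np.load('m6.npy')[0];rows=np.where(m.any(1))[0]
for rr in range(225,287,6):
    c=np.where(m[rr])[0];print(rr,c.min() if len(c) else None,c.max() if len(c) else None,end=' | ')
# refine w6 by thresholding dark ring against worktop
g=cv2.imread('pics/w6.png',0);print();print(g[232:292:6,548:584:3])
# hole-based centre in w7
g7=cv2.imread('pics/w7.png',0);_,b=cv2.threshold(g7[215:275,475:540],150,255,cv2.THRESH_BINARY)
n,l,st,ce=cv2.connectedComponentsWithStats(b);print(st,ce+[475,215])
print(proj(W6,[RING,RING+R.from_euler('z',RYAW,degrees=True).apply([0,-.014,0])]))
def f(P,ws=1,wt=.3): return np.r_[proj(W7,P)[0]-[505.7,244],ws*(proj(S,P)[0]-[372.4,274.7]),wt*(proj(T,P)[0]-[217.5,199])]
for a in ((1,.3),(2,0),(0,.3),(1,1)):
    k=least_squares(f,RING,args=a);print(a,k.x.round(4),k.fun.round(2))
E
```

```text
225 566 588 | 231 566 587 | 237 562 585 | 243 555 586 | 249 553 589 | 255 552 592 | 261 552 592 | 267 553 592 | 273 556 590 | 279 561 586 | 285 573 575 | 
[[215 218 221 215 219 214  71  93 114 131 149 157]
 [213 217 220 200 116  65  76 102 120 141 135 152]
 [210 215 146  65  79  67  73  99  87  88  96 112]
 [214 187  75  76  82  81 116 219 202  72  91 116]
 [218 129  93 108  88  91 198 218 212 183  70 104]
 [218 139  87  81  93  90 194 217 170  81  72 111]
 [214 204  71  94  82  79  96  91  55  60  79 111]
 [211 213 189  67  69  70  63  63  65  71  97 127]
 [206 210 212 211 139  66  61  72  83 103 112 132]
 [159 200 212 205 208  94  53  60  57  73  59  55]]
[[   0    0   65   60 2343]
 [   0    0   41   60 1118]
 [  35    0    7   12   60]
 [  20   18   19   23  336]
 [  49   24    2    1    2]
 [  48   27    4   14   41]] [[516.46308152 243.10072557]
 [486.99463327 248.86135957]
 [513.03333333 220.06666667]
 [504.24702381 243.75595238]
 [524.5        239.        ]
 [524.6097561  247.65853659]]
[[563.59888869 268.65744907]
 [558.98782143 292.02836134]]
(1, 0.3) [0.6154 0.0798 0.2319] [ 0.07  0.37  0.36  0.87 -0.71 -0.5 ]
(2, 0) [0.6152 0.0796 0.2321] [ 0.33  0.93  0.62  1.32 -0.   -0.  ]
(0, 0.3) [0.6166 0.0791 0.2309] [-0.04  0.07 -0.    0.   -0.57 -0.65]
(1, 1) [0.6155 0.0792 0.2315] [-0.33  0.96  0.04  0.85 -2.04 -1.69]
```

```bash
python3 - <<'E'
from h import *
from scipy.optimize import least_squares
W7=viewer.get_calibration('wrist');S=viewer.get_calibration('scene');T=viewer.get_calibration('top')
o=env.get_obs();r7=R.from_euler('xyz',o['tool_rot'],degrees=True)
off=r7.inv().apply(W7['position']-o['tool_pos']);ro=r7.inv()*R.from_euler('xyz',W7['orientation'],degrees=True)
r6=down(70.4);W6=dict(W7);W6['position']=np.array([.48124,.122,.2310])+r6.apply(off);W6['orientation']=(r6*ro).as_euler('xyz',degrees=True)
def f(P,w): return np.r_[w[0]*(proj(W7,P)[0]-[505.2,244]),w[1]*(proj(W6,P)[0]-[572,262.3]),w[2]*(proj(S,P)[0]-[372.4,274.7]),w[3]*(proj(T,P)[0]-[217.5,199])]
for a in ((1,1,0,0),(1,1,1,0),(1,1,1,.3)):
    k=least_squares(f,RING,args=(a,));print(a,k.x.round(4),k.fun.round(2))
p=k.x; q=np.array([.6633,.2222]); d=q-p[:2];print('len',np.linalg.norm(d),'yaw',-np.degrees(np.arctan2(d[0],d[1])))
# rod direction in w7: fit yaw from rod at 80mm up the arm
g=cv2.imread('pics/w7.png',0)
for y in (-15,-18,-20,-22,-25):
    u=R.from_euler('z',y,degrees=True).apply([[0,.03,0],[0,.05,0],[0,.07,0]]);print(y,proj(W7,p+u).round(1).tolist())
for row in (130,150,170,190,210): 
    c=np.where(g[row,470:570]<165)[0]+470;print(row,c.min(),[int(v) for v in g[row,495:535:3]])
E
```

```text
(1, 1, 0, 0) [0.6153 0.0791 0.2315] [-0.06  1.18  0.19 -1.02  0.    0.   -0.   -0.  ]
(1, 1, 1, 0) [0.6151 0.0792 0.2317] [ 0.1   1.28  0.11 -0.93  0.2   0.67 -0.   -0.  ]
(1, 1, 1, 0.3) [0.6151 0.0792 0.2316] [ 0.06  1.31  0.1  -0.9   0.18  0.68 -0.62 -0.46]
len 0.15090786784397123 yaw -18.619635053139294
-15 [[509.9, 197.6], [513.2, 163.5], [516.8, 127.3]]
-18 [[511.6, 197.2], [516.0, 163.0], [520.8, 126.9]]
-20 [[512.6, 197.0], [517.9, 162.8], [523.3, 126.9]]
-22 [[513.7, 196.9], [519.6, 162.8], [525.9, 127.0]]
-25 [[515.3, 196.8], [522.3, 162.9], [529.6, 127.4]]
130 505 [219, 218, 222, 173, 99, 94, 70, 86, 113, 137, 167, 148, 109, 86]
150 506 [218, 213, 219, 222, 112, 70, 88, 108, 135, 167, 160, 109, 90, 89]
170 506 [223, 216, 217, 209, 71, 86, 112, 135, 168, 157, 122, 87, 86, 84]
190 503 [220, 218, 222, 77, 86, 112, 136, 164, 159, 116, 102, 97, 80, 85]
210 500 [223, 224, 80, 85, 109, 136, 160, 160, 120, 103, 97, 101, 89, 91]
```

```bash
sed -i 's/^RING=.*/RING=np.array([.6152,.0792,.2313]); RYAW=-18.6; G=(0,-.0425)/' h.py; python3 - <<'E'
from ik import *
q=np.array([-39.8,-15.6,5.2,123.8,30.6,57,-67.8])
for b,hx in ((30,-42),(40,-32),(50,-25),(50,-20),(50,-10),(50,0),(30,0),(0,0)):
    a=ik(*pose(b,hx),q);q=a[1];print(hx,b,a[1].round(1),a[2].round(1),a[3].round(1))
plan([pose(35,-36),pose(40,-32),pose(45,-28),pose(50,-22)],0,dl=.012,da=2.5)
E
```

```text
-42 30 [-39.9 -15.5   5.6 123.4  30.4  56.6 -66.4] 0.0 0.0
-32 40 [-35.  -16.3  -3.9 130.3  42.9  50.7 -81.1] 0.0 0.0
-25 50 [ -34.6  -14.5  -10.   136.7   59.8   49.2 -101.4] 0.0 0.0
-20 50 [ -34.3  -14.1   -9.6  136.4   60.2   48.7 -101.2] 0.0 0.0
-10 50 [ -33.7  -13.4   -8.8  135.9   60.9   47.7 -100.8] 0.0 0.0
0 50 [ -33.1  -12.5   -8.   135.3   61.7   46.7 -100.5] 0.0 0.0
0 30 [-35.5 -11.4   6.3 120.3  29.   53.5 -61.6] 0.0 0.0
0 0 [-22.8   7.5  11.4  92.1  -1.5  80.6 -29.9] 0.0 0.0
[[0.005, 0.0079, 0.0141, -0.0194, 0.0021, -0.0033, 0.0], [0.01, 0.0157, 0.0282, -0.0388, 0.0042, -0.0065, 0.0], [0.0151, 0.0236, 0.0423, -0.0582, 0.0063, -0.0098, 0.0], [0.0152, 0.0244, 0.0548, -0.0775, 0.0064, -0.0097, 0.0], [0.0153, 0.0251, 0.0673, -0.0969, 0.0065, -0.0096, 0.0], [0.0154, 0.0259, 0.0798, -0.1163, 0.0067, -0.0095, 0.0], [0.0156, 0.0274, 0.0927, -0.1357, 0.0068, -0.0094, 0.0], [0.0157, 0.029, 0.1056, -0.1551, 0.007, -0.0094, 0.0], [0.0158, 0.0306, 0.1185, -0.1745, 0.0071, -0.0093, 0.0], [0.0161, 0.0385, 0.1408, -0.2036, 0.0073, -0.0091, 0.0], [0.0165, 0.0465, 0.1632, -0.2327, 0.0075, -0.009, 0.0]]
```

Call:
apply_moves([
  [0.005, 0.0079, 0.0141, -0.0194, 0.0021, -0.0033, 0.0],
  [0.01, 0.0157, 0.0282, -0.0388, 0.0042, -0.0065, 0.0],
  [0.0151, 0.0236, 0.0423, -0.0582, 0.0063, -0.0098, 0.0],
  [0.0152, 0.0244, 0.0548, -0.0775, 0.0064, -0.0097, 0.0],
  [0.0153, 0.0251, 0.0673, -0.0969, 0.0065, -0.0096, 0.0],
  [0.0154, 0.0259, 0.0798, -0.1163, 0.0067, -0.0095, 0.0],
  [0.0156, 0.0274, 0.0927, -0.1357, 0.0068, -0.0094, 0.0],
  [0.0157, 0.029, 0.1056, -0.1551, 0.007, -0.0094, 0.0],
  [0.0158, 0.0306, 0.1185, -0.1745, 0.0071, -0.0093, 0.0],
  [0.0161, 0.0385, 0.1408, -0.2036, 0.0073, -0.0091, 0.0],
  [0.0165, 0.0465, 0.1632, -0.2327, 0.0075, -0.009, 0.0],
  [0.0165, 0.0465, 0.1632, -0.2327, 0.0075, -0.009, 0.0],
  [0.0165, 0.0465, 0.1632, -0.2327, 0.0075, -0.009, 0.0],
])

```text
time_s: 17.45
tool_pos: [0.5282, 0.1088, 0.1721]
tool_rot: [130.1, -0.0, 71.4]
force: [0.1, 0.2, -2.6]
grip_width: 0.0133
grasp_force: 60.2
```

```bash
cat > chk.py <<'E'
from h import *
def chk(tag,save_=True):
    o=env.get_obs();p,r=load();print(o['qpos'].round(1),'d mm',((o['tool_pos']-p)*1000).round(2),np.degrees((r.inv()*R.from_euler('xyz',o['tool_rot'],degrees=True)).as_rotvec()).round(2),'F',o['force'].round(2),'T',o['wrist_torque'].round(2),o['grip_width'],o['time_s'])
    W=viewer.get_calibration('wrist');b=shot('wrist',f'w{tag}.png')
    Z=R.from_euler('z',RYAW,degrees=True);print('ring pred',proj(W,RING+Z.apply(np.array([[0,0,0],[0,14,0],[0,0,14]])/1000)).round(1).tolist())
    rr=R.from_euler('xyz',o['tool_rot'],degrees=True)
    for sag in (0,2): print('tip',sag,proj(W,o['tool_pos']+rr.apply(b2t([[34.4,0,165.1],[38,0,153]],sag,G))).round(1).tolist())
    return cv2.cvtColor(b,cv2.COLOR_RGB2GRAY),proj(W,RING)[0],W
E
python3 - <<'E'
from chk import *
g,c,W=chk('8')
x,y=c.astype(int)
_,b=cv2.threshold(g[y-30:y+30,x-30:x+30],150,255,cv2.THRESH_BINARY)
n,l,st,ce=cv2.connectedComponentsWithStats(b);print([(s.tolist(),(e+[x-30,y-30]).round(1).tolist()) for s,e in zip(st,ce) if s[4]>40])
m=masks_of('wrist','airer_arm')
if m: 
    k=m[0]['pixels'];print(m[0]['conf'],np.argwhere(k).min(0),np.argwhere(k).max(0))
print(x-40,y-30);np.set_printoptions(linewidth=250);print(g[y-32:y+36:3,x-54:x+34:3])
E
```

```text
[ -35.3  -14.3   -8.9  136.7   60.2   48.8 -101.5] d mm [ 0.05  0.28 -0.08] [0.09 0.02 0.01] F [ 0.12  0.2  -2.64] T [ 0.52  1.96 -0.02] 0.01332397945927836 17.45
ring pred [[478.0, 250.4], [480.8, 229.0], [502.0, 255.2]]
tip 0 [[467.8, 257.4], [465.7, 250.8]]
tip 2 [[462.0, 255.6], [459.6, 249.1]]
[([0, 0, 60, 60, 3109], [479.0, 248.5]), ([34, 0, 7, 15, 70], [484.9, 226.4]), ([47, 21, 6, 21, 57], [497.5, 250.7]), ([0, 31, 26, 23, 364], [459.8, 262.2])]
0.87 [  0 454] [270 535]
438 220
[[ 86  85  92  88 105 136 208 160 106 104 102 104 106 100 110 105  84  77  97 123 154 167 119  99 104 101 103 104 100 102]
 [ 91  84  87  82 104 132 218 147 108 105 105 105 107 105 106 109  76  84 100 128 160 167 112 103 102 100  99 103 104 107]
 [ 85  89  89  82 117 135 216 139 106 106 105 103 103 105 106 106  74  85 103 132 161 167 107 102 107 100 100 100 103 104]
 [ 86  88  86  91 120 143 226 121 105 104 103 103 106 103 107 100  73  89 108 139 168 159 101 111 105 104 100 100  98  99]
 [ 87  84  87  89 130 150 228 110  99 101 105 106 108 104  77  79  78  91 109 139 166 152 104 101 105 104 100  97  99
[... 1520 characters left out ...]
223 222 218 193 135  97  84  87  93 101 104 117 120 108 101 100  97 102  97  98 100]
 [220 222 220 220 219 219 216 215 207 199 163 131  98 102 100 101  99 103  96  99 101  98 101  97  99  96 100 102 101  99]
 [201 196 196 190 191 189 156 134 117 100  98 103 101 108 105 104 101 106  99  98 101  98 102 100  99  99  99 102  98 105]
 [ 80  75  70  73  92  94  59  53  62  58  56  55  53  59  62  85 103 103 103 101 100 103 102 101 101 100  97 101 106 101]
 [ 30  27  31  37  36  27  33  25  38  36  29  31  33  28  33  30  86 102 102 101 103 100 100 100 104 100  99 107  99 102]
 [ 31  36  35  34  33  37  31  31  33  39  37  38  29  36  34  35  36  80 105 102 102  99 103 105 100 100 102 103 102 105]]
```

The ring matches its prediction (outer centre about (477,250) against (478,250.4)). The tip sits about 0.8 mm toward -y with about 0.8° of sag, so I'll correct for both and slide in.

```bash
python3 - <<'E'
from h import *
plan([pose(50,-18,.8,sag=.8),pose(50,-12,.8,sag=.8),pose(50,-8,.8,sag=.8),pose(50,-5,.8,sag=.8)],0,dl=.002,da=3)
for i in range(4):
    viewer.read_camera('scene');print(env.get_obs()['force'].round(2),end=' ')
E
```

```text
[[0.0013, 0.0053, 0.0051, -0.0031, 0.0, 0.0, 0.0], [0.0026, 0.0105, 0.0102, -0.0062, 0.0, 0.0, 0.0], [0.004, 0.0158, 0.0153, -0.0093, 0.0, 0.0, 0.0], [0.004, 0.0222, 0.0229, -0.0093, 0.0, 0.0, 0.0], [0.004, 0.0286, 0.0306, -0.0093, 0.0, 0.0, 0.0], [0.004, 0.0351, 0.0382, -0.0093, 0.0, 0.0, 0.0], [0.004, 0.0394, 0.0434, -0.0093, 0.0, 0.0, 0.0], [0.004, 0.0436, 0.0485, -0.0093, 0.0, 0.0, 0.0], [0.004, 0.0479, 0.0536, -0.0093, 0.0, 0.0, 0.0], [0.004, 0.0528, 0.0593, -0.0093, 0.0, 0.0, 0.0], [0.004, 0.0576, 0.0651, -0.0093, 0.0, 0.0, 0.0]]
[ 0.96  0.93 -4.04] [-0.87 -1.35 -4.16] [-0.    0.22 -4.48] [-0.21  0.56 -3.94]
```

Call:
apply_moves([
  [0.0013, 0.0053, 0.0051, -0.0031, 0.0, 0.0, 0.0],
  [0.0026, 0.0105, 0.0102, -0.0062, 0.0, 0.0, 0.0],
  [0.004, 0.0158, 0.0153, -0.0093, 0.0, 0.0, 0.0],
  [0.004, 0.0222, 0.0229, -0.0093, 0.0, 0.0, 0.0],
  [0.004, 0.0286, 0.0306, -0.0093, 0.0, 0.0, 0.0],
  [0.004, 0.0351, 0.0382, -0.0093, 0.0, 0.0, 0.0],
  [0.004, 0.0394, 0.0434, -0.0093, 0.0, 0.0, 0.0],
  [0.004, 0.0436, 0.0485, -0.0093, 0.0, 0.0, 0.0],
  [0.004, 0.0479, 0.0536, -0.0093, 0.0, 0.0, 0.0],
  [0.004, 0.0528, 0.0593, -0.0093, 0.0, 0.0, 0.0],
  [0.004, 0.0576, 0.0651, -0.0093, 0.0, 0.0, 0.0],
  [0.004, 0.0576, 0.0651, -0.0093, 0.0, 0.0, 0.0],
  [0.004, 0.0576, 0.0651, -0.0093, 0.0, 0.0, 0.0],
])

```text
time_s: 19.05
tool_pos: [0.545, 0.1037, 0.1728]
tool_rot: [129.2, -0.0, 71.4]
force: [-0.7, 0.0, -4.7]
grip_width: 0.0136
grasp_force: 60.5
```

```bash
python3 - <<'E'
from chk import *
np.set_printoptions(linewidth=250)
g,c,W=chk('9')
for i in range(3): viewer.read_camera('scene');print(env.get_obs()['force'].round(2),env.get_obs()['wrist_torque'].round(2))
x,y=c.astype(int);print(x,y);print(g[y-26:y+26:2,x-30:x+32:2])
E
```

```text
[ -34.2  -12.7   -8.1  136.1   63.    47.4 -102.6] d mm [ 0.15 -0.05  0.12] [ 0.   -0.    0.01] F [-0.73  0.01 -4.67] T [ 0.7   2.45 -0.04] 0.013569621041161863 19.05
ring pred [[466.1, 257.4], [468.7, 235.0], [490.9, 262.6]]
tip 0 [[467.8, 257.4], [465.8, 250.8]]
tip 2 [[462.1, 255.6], [459.6, 249.1]]
[-0.91 -0.07 -3.51] [0.63 2.39 0.01]
[ 0.31 -0.24 -4.45] [ 0.66  2.4  -0.01]
[ 0.56  0.43 -4.23] [0.7  2.39 0.01]
466 257
[[128 177 225 166 109 103 105 104 105 107 105  91  75  85  95 110 127 149 160 171 151 111 105 107 108 109 108 108 107 107 103]
 [133 182 226 155 107 106 105 105 108 104 104  88  73  87  98 110 127 146 166 173 151 108 104 104 107 108 104 108 106 103 105]
 [144 187 227 146 107 106 108 105 103  97  89  75  81  83  97 120 131 149 166 169 144 105 102 108 111 106 105 100 104 102 103]
 [142 187 212 139 104 104 103 102  84  88  85  80  81  87  97 114 136 154 169 165 126 102 105 103 105 103 105 109 103 105 104]
 [136 197 221 134 107 104  87  80  82  87  87  81  82  86 104 119 138 152 159 138 115 113 112 101 107 105 106 105 100 101 105]
 [140 206 214 127 105  89  79  86  86  
[... 1928 characters left out ...]
 91  85  85  86  97  99 112 128 148 144 116 100 102 103 101 101]
 [212 210 204 200 195 186 166 149 105  93  92  95  94  98  95  89  93  95  96 103 113 128 134 140 115 101 104 102 101 100  97]
 [201 170 151 134 122 115 107 106  99  87  80  85  91  97  95  95  98  98 111 114 125 133 125 109  98  99 104 102 102  99 102]
 [164 118  83  82  83  85  85  86  83  85  72  70  68  71  74  83  88 106 117 125 119 112 101 103 105 101 103 102 101 103 102]
 [ 46  45  38  39  39  39  38  44  37  34  36  31  35  33  41  38  44  82 106 105 102 103 101 103  99 100 101 100 104 101 105]
 [ 34  31  38  32  31  33  37  43  40  33  31  39  29  32  35  25  31  38  86 105 100 106 103 105 104 101 100 102  99 105 108]]
```

```bash
python3 - <<'E'
from chk import *
np.set_printoptions(linewidth=250)
g,c,W=chk('10');g=g.astype(int)
for t in ('7','8','9','10'):
    k=cv2.imread(f'pics/w{t}.png',0).astype(int); k=cv2.GaussianBlur(k.astype(np.uint8),(3,3),0).astype(int)
    print(t,[ [int(v) for v in k[r,456:486:2]] for r in (254,258)])
    # bar farther back & grip bar edges
    print('   col430 rows',[int(v) for v in k[250:282:2,430]],'bar cols r240',[int(v) for v in k[240,286:340:2]])
E
```

```text
[ -34.2  -12.7   -8.1  136.1   63.    47.4 -102.6] d mm [0.12 0.01 0.15] [-0.    0.01 -0.  ] F [ 0.56  0.43 -4.23] T [0.7  2.39 0.01] 0.013820520221344461 19.25
ring pred [[466.0, 257.5], [468.7, 235.2], [490.8, 262.7]]
tip 0 [[467.8, 257.4], [465.7, 250.8]]
tip 2 [[462.0, 255.6], [459.6, 249.1]]
7 [[99, 107, 119, 132, 141, 152, 161, 172, 186, 206, 213, 212, 212, 212, 209], [155, 161, 167, 173, 181, 186, 187, 188, 195, 208, 212, 213, 211, 211, 212]]
   col430 rows [81, 82, 81, 80, 86, 116, 152, 178, 197, 215, 221, 215, 199, 162, 75, 34] bar cols r240 [128, 126, 123, 123, 113, 103, 115, 121, 124, 124, 124, 125, 124, 124, 124, 122, 123, 122, 121, 121, 115, 102, 90, 92, 91, 94, 104]
8 [[104, 116, 131, 144, 157, 169, 182, 194, 175, 112, 99, 98, 98, 99, 99], [169, 175, 185, 192, 200, 206, 209, 214, 199, 126, 98, 97, 96, 92, 84]]
   col430 rows [85, 86, 87, 86, 90, 124, 160, 185, 203, 220, 225, 220, 205, 168, 79, 35] bar cols r240 [123, 126, 127, 127, 116, 113, 129, 133, 136, 137, 137, 137, 137, 137, 135, 137, 136, 136, 135, 133, 127, 113, 101, 102, 101, 102, 115]
9 [[118, 130, 145, 157, 169, 182, 172, 129, 104, 94, 79, 85, 103, 125, 149], [177, 186, 193, 200, 208, 214, 214, 182, 114, 98, 86, 78, 94, 115, 139]]
   col430 rows [88, 90, 90, 92, 99, 130, 167, 189, 209, 222, 225, 217, 201, 154, 72, 35] bar cols r240 [125, 124, 121, 124, 119, 113, 129, 133, 138, 138, 139, 137, 138, 138, 137, 136, 137, 137, 137, 133, 128, 113, 103, 102, 101, 109, 126]
10 [[118, 130, 143, 157, 169, 181, 173, 128, 105, 95, 80, 86, 104, 128, 149], [178, 185, 193, 202, 208, 214, 214, 184, 114, 98, 84, 78, 94, 117, 141]]
   col430 rows [89, 91, 92, 92, 98, 130, 165, 189, 208, 222, 226, 217, 201, 156, 71, 34] bar cols r240 [123, 122, 122, 122, 119, 112, 128, 134, 137, 138, 137, 138, 137, 139, 137, 139, 137, 138, 137, 135, 128, 114, 102, 103, 103, 108, 126]
```

The tip now sits in the mouth of the hole, but about 2 mm low: the grip has sagged to about 2° (tip edge at col 470.5), with no extra force. I'll correct the sag and carry on in.

```bash
python3 - <<'E'
from h import *
plan([pose(50,-6,1.1,sag=2),pose(50,-3,1.1,sag=2),pose(50,0,1.1,sag=2)],0,dl=.0015,da=1)
from ik import *
a=ik(*load(),np.array([-34.2,-12.7,-8.1,136,63,47.4,-102]));print(a[1].round(1),a[2])
E
```

```text
[[0.0007, 0.0006, -0.002, -0.007, 0.0, 0.0, 0.0], [0.0015, 0.0013, -0.004, -0.014, 0.0, 0.0, 0.0], [0.0015, 0.006, 0.0018, -0.014, 0.0, 0.0, 0.0], [0.0015, 0.0107, 0.0077, -0.014, 0.0, 0.0, 0.0], [0.0015, 0.0139, 0.0115, -0.014, 0.0, 0.0, 0.0], [0.0015, 0.0171, 0.0154, -0.014, 0.0, 0.0, 0.0], [0.0015, 0.0202, 0.0193, -0.014, 0.0, 0.0, 0.0]]
[ -34.   -12.1   -8.5  136.2   65.1   47.5 -104.6] 3.8186068908201985e-06
```

Call:
apply_moves([
  [0.0007, 0.0006, -0.002, -0.007, 0.0, 0.0, 0.0],
  [0.0015, 0.0013, -0.004, -0.014, 0.0, 0.0, 0.0],
  [0.0015, 0.0013, -0.004, -0.014, 0.0, 0.0, 0.0],
  [0.0015, 0.006, 0.0018, -0.014, 0.0, 0.0, 0.0],
  [0.0015, 0.0107, 0.0077, -0.014, 0.0, 0.0, 0.0],
  [0.0015, 0.0139, 0.0115, -0.014, 0.0, 0.0, 0.0],
  [0.0015, 0.0171, 0.0154, -0.014, 0.0, 0.0, 0.0],
  [0.0015, 0.0202, 0.0193, -0.014, 0.0, 0.0, 0.0],
  [0.0015, 0.0202, 0.0193, -0.014, 0.0, 0.0, 0.0],
  [0.0015, 0.0202, 0.0193, -0.014, 0.0, 0.0, 0.0],
])

```text
time_s: 20.3
tool_pos: [0.5504, 0.1021, 0.1735]
tool_rot: [128.0, -0.0, 71.4]
force: [-0.5, 0.1, -4.2]
grip_width: 0.0133
grasp_force: 60.6
```

```bash
python3 - <<'E'
from chk import *
np.set_printoptions(linewidth=250)
g,c,W=chk('11')
for i in range(3): viewer.read_camera('scene');print(env.get_obs()['force'].round(2),env.get_obs()['wrist_torque'].round(2))
x,y=c.astype(int);print(x,y);print(g[y-26:y+26:2,x-30:x+36:2])
print('   col430 rows',[int(v) for v in g[250:282:2,430]])
E
```

```text
[ -33.9  -12.1   -8.4  136.4   65.4   47.3 -104.8] d mm [ 0.17 -0.1   0.13] [ 0.   -0.    0.01] F [-0.52  0.06 -4.16] T [0.68 2.44 0.01] 0.013338380726215274 20.3
ring pred [[459.9, 259.0], [462.5, 236.5], [484.9, 264.2]]
tip 0 [[467.8, 257.4], [465.7, 250.8]]
tip 2 [[462.0, 255.6], [459.6, 249.2]]
[ 0.29  0.22 -4.64] [ 0.71  2.42 -0.05]
[-0.46  0.34 -4.37] [ 0.72  2.42 -0.03]
[ 1.16  0.51 -4.46] [0.72 2.36 0.  ]
459 259
[[ 87  89 108 158 151 213 210 117 107 109 110 100  78  83  92 103 127 135 160 170 163 123 106 106 104 107 102 103 102 104 102 107 103]
 [ 91  89 104 137 160 206 200 107 110 106 102  95  74  85  91 106 124 146 161 175 162 118 105 109 108 108 110 110 107 100 104 100 101]
 [ 90  92 106 128 159 218 194 105 100  93  83  78  79  80  97 108 126 145 161 164 151 112 102 106 102 106 107 105 104 102 103  99 105]
 [ 90  92 118 135 169 221 183  91  79  81  80  85  81  83  98 110 129 147 163 164 137 105 107 104 107 105 107 106 109 104 103 103 103]
 [ 87  88 132 137 171 224 153  77  74  85  92  86  82  85  96 114 129 150 158 138 116 119 121 111 105 103 108 107 107 108 106 100 105]

[... 2224 characters left out ...]
5  95  95  96 100 110 124 135 140 122 103 103 107 103 100 104 105 102]
 [109 111 118 159 156  83  83  85  78  71  68  69  76  73  79  74  76  77  80  88 112 134 130 118 106 102  99 105 106 101 102 103 102]
 [ 36  40  47  52  46  38  44  41  36  38  34  38  41  41  34  39  38  41  37  37  66 107 104 103 106 101 102  98 107 107 109 100 106]
 [ 33  34  39  28  35  35  34  38  29  28  35  33  32  31  32  30  33  24  36  27  33  61  92 105 103 105 106 101 104 102 106 103 106]
 [ 38  24  27  37  33  32  27  32  34  30  33  36  36  31  30  34  42  39  33  29  32  38  50  94 106 103 102  98 104 103 111 106 109]]
   col430 rows [86, 88, 88, 91, 90, 132, 169, 187, 207, 222, 226, 219, 205, 154, 62, 30]
```

```bash
python3 - <<'E'
from h import *
plan([pose(b,0,1.1,sag=2) for b in range(49,41,-1)],0,dl=.005,da=1.5)
p,r=load()
E
```

```text
[[0.0, 0.0039, -0.0048, 0.0117, 0.0, 0.0, 0.0], [0.0, 0.008, -0.0095, 0.0233, 0.0, 0.0, 0.0], [0.0, 0.012, -0.0141, 0.035, 0.0, 0.0, 0.0], [0.0, 0.0162, -0.0187, 0.0466, 0.0, 0.0, 0.0], [0.0, 0.0205, -0.0231, 0.0582, 0.0, 0.0, 0.0], [0.0, 0.0248, -0.0275, 0.0699, 0.0, 0.0, 0.0], [0.0, 0.0292, -0.0319, 0.0815, 0.0, 0.0, 0.0], [0.0, 0.0336, -0.0361, 0.0931, 0.0, 0.0, 0.0]]
```

Call:
apply_moves([
  [0.0, 0.0039, -0.0048, 0.0117, 0.0, 0.0, 0.0],
  [0.0, 0.008, -0.0095, 0.0233, 0.0, 0.0, 0.0],
  [0.0, 0.012, -0.0141, 0.035, 0.0, 0.0, 0.0],
  [0.0, 0.0162, -0.0187, 0.0466, 0.0, 0.0, 0.0],
  [0.0, 0.0205, -0.0231, 0.0582, 0.0, 0.0, 0.0],
  [0.0, 0.0248, -0.0275, 0.0699, 0.0, 0.0, 0.0],
  [0.0, 0.0292, -0.0319, 0.0815, 0.0, 0.0, 0.0],
  [0.0, 0.0336, -0.0361, 0.0931, 0.0, 0.0, 0.0],
  [0.0, 0.0336, -0.0361, 0.0931, 0.0, 0.0, 0.0],
])

```text
time_s: 21.4
tool_pos: [0.5491, 0.1022, 0.1837]
tool_rot: [136.0, -0.0, 71.3]
force: [0.7, 0.4, -5.4]
grip_width: 0.0135
grasp_force: 60.6
```

```bash
cat > st.py <<'E'
from chk import *
import sys
np.set_printoptions(linewidth=250)
def st(tag,n=4):
    g,c,W=chk(tag)
    F=[];T=[]
    for i in range(n):
        viewer.read_camera('scene');o=env.get_obs();F.append(o['force']);T.append(o['wrist_torque'])
    F=np.mean(F,0);Z=R.from_euler('z',RYAW,degrees=True)
    print('mean F ring frame',Z.inv().apply(F).round(2),'T',np.mean(T,0).round(2))
    x,y=c.round().astype(int)
    # outer ring edge: right side along ring row, and hook edge
    k=cv2.GaussianBlur(g,(3,3),0)
    print('row',y,'cols',x-30,[int(v) for v in k[y,x-30:x+34:2]])
    print('col',x,'rows',y-30,[int(v) for v in k[y-30:y+26:2,x]])
    return g,c
E
python3 -c "
from st import *
st('12')
for b in (42,): plan([pose(b,0,1.1,sag=2) for b in range(41,33,-1)],0,dl=.005,da=1.5)"
```

```text
[-34.3 -13.6  -3.1 131.   50.5  47.2 -86.8] d mm [ 0.33 -0.56  0.61] [-0.01 -0.05  0.07] F [ 0.66  0.44 -5.41] T [ 0.69  2.25 -0.04] 0.013546256545282836 21.4
ring pred [[455.3, 260.7], [457.8, 237.7], [479.4, 267.0]]
tip 0 [[468.0, 257.4], [465.9, 250.8]]
tip 2 [[462.2, 255.6], [459.8, 249.1]]
mean F ring frame [-0.21  0.01 -4.18] T [0.62 2.2  0.01]
row 261 cols 425 [144, 147, 150, 153, 155, 159, 165, 170, 175, 178, 183, 186, 191, 196, 201, 207, 211, 213, 185, 128, 87, 82, 106, 131, 155, 171, 150, 109, 100, 102, 101, 100]
col 455 rows 231 [116, 118, 121, 120, 122, 125, 128, 126, 103, 88, 92, 98, 127, 161, 186, 207, 219, 223, 223, 214, 152, 86, 83, 69, 38, 32, 31, 31]
[[0.0, 0.004, -0.0048, 0.0117, 0.0, 0.0, 0.0], [0.0, 0.008, -0.0095, 0.0233, 0.0, 0.0, 0.0], [0.0, 0.0121, -0.0141, 0.0349, 0.0, 0.0, 0.0], [0.0, 0.0162, -0.0187, 0.0466, 0.0, 0.0, 0.0], [0.0, 0.0205, -0.0231, 0.0582, 0.0, 0.0, 0.0], [0.0, 0.0248, -0.0276, 0.0698, 0.0, 0.0, 0.0], [0.0, 0.0292, -0.0319, 0.0815, 0.0, 0.0, 0.0], [-0.0001, 0.0337, -0.0361, 0.0931, 0.0, 0.0, 0.0]]
```

```bash
python3 - <<'E'
from h import *
o=env.get_obs();rr=R.from_euler('xyz',o['tool_rot'],degrees=True);W=viewer.get_calibration('wrist')
for sag in (1,2):
    A=np.radians([35,42,48,54,60,70])
    X=o['tool_pos']+rr.apply(b2t(np.c_[42*np.cos(A),0*A,141+42*np.sin(A)],sag,G));print(sag,proj(W,X).round(1).tolist())
g=cv2.GaussianBlur(cv2.imread('pics/w12.png',0),(3,3),0)
for c in (425,435,445,450,455,460): print(c,[int(v) for v in g[244:286:2,c]])
E
```

```text
1 [[465.1, 256.4], [462.5, 258.8], [459.4, 260.7], [455.4, 262.4], [450.5, 263.9], [440.8, 266.0]]
2 [[462.2, 255.6], [459.8, 257.9], [456.7, 259.8], [452.8, 261.5], [448.1, 263.1], [438.6, 265.2]]
425 [85, 86, 86, 87, 87, 88, 86, 92, 124, 161, 188, 210, 225, 229, 222, 207, 167, 75, 33, 32, 32]
435 [105, 85, 81, 82, 86, 89, 90, 106, 141, 173, 196, 215, 227, 227, 217, 202, 184, 104, 35, 32, 31]
445 [87, 87, 88, 88, 93, 93, 101, 134, 168, 193, 213, 224, 228, 222, 208, 147, 85, 50, 34, 32, 31]
450 [81, 77, 84, 98, 96, 96, 120, 155, 182, 203, 217, 225, 224, 217, 177, 108, 82, 51, 31, 35, 31]
455 [128, 115, 91, 90, 93, 110, 144, 174, 196, 214, 221, 223, 221, 190, 110, 81, 80, 51, 32, 31, 32]
460 [123, 102, 91, 81, 90, 112, 143, 169, 194, 213, 222, 217, 181, 105, 74, 81, 82, 52, 32, 30, 28]
```

Call:
apply_moves([
  [0.0, 0.004, -0.0048, 0.0117, 0.0, 0.0, 0.0],
  [0.0, 0.008, -0.0095, 0.0233, 0.0, 0.0, 0.0],
  [0.0, 0.0121, -0.0141, 0.0349, 0.0, 0.0, 0.0],
  [0.0, 0.0162, -0.0187, 0.0466, 0.0, 0.0, 0.0],
  [0.0, 0.0205, -0.0231, 0.0582, 0.0, 0.0, 0.0],
  [0.0, 0.0248, -0.0276, 0.0698, 0.0, 0.0, 0.0],
  [0.0, 0.0292, -0.0319, 0.0815, 0.0, 0.0, 0.0],
  [0.0, 0.0337, -0.0361, 0.0931, 0.0, 0.0, 0.0],
  [0.0, 0.0337, -0.0361, 0.0931, 0.0, 0.0, 0.0],
])

```text
time_s: 22.55
tool_pos: [0.5489, 0.1023, 0.1932]
tool_rot: [144.0, 0.0, 71.3]
force: [0.2, 0.4, -5.3]
grip_width: 0.0136
grasp_force: 60.5
```

```bash
python3 -c "
from st import *
st('13')
plan([pose(b,0,1.1,sag=2) for b in range(33,23,-1)],0,dl=.005,da=1.5)"
```

```text
[-35.3 -13.    2.5 124.9  37.5  50.2 -71.3] d mm [ 0.25 -0.49  0.27] [ 0.   -0.06  0.03] F [ 0.23  0.43 -5.34] T [ 0.61  1.96 -0.  ] 0.013640830665961577 22.55
ring pred [[450.5, 263.1], [453.1, 239.9], [473.1, 270.6]]
tip 0 [[468.1, 257.4], [466.0, 250.8]]
tip 2 [[462.3, 255.6], [459.8, 249.1]]
mean F ring frame [ 0.01  0.39 -4.21] T [0.53 1.92 0.01]
row 263 cols 421 [168, 173, 175, 175, 179, 180, 181, 184, 187, 191, 195, 198, 201, 203, 204, 208, 197, 148, 119, 86, 88, 112, 137, 158, 166, 149, 119, 113, 113, 112, 110, 97]
col 451 rows 233 [129, 132, 133, 136, 137, 139, 139, 129, 101, 123, 177, 129, 133, 169, 190, 208, 219, 223, 214, 195, 173, 99, 58, 38, 31, 34, 30, 32]
[[0.0, 0.0039, -0.0048, 0.0117, 0.0, 0.0, 0.0], [0.0, 0.0079, -0.0095, 0.0233, 0.0, 0.0, 0.0], [0.0, 0.012, -0.0141, 0.0349, 0.0, 0.0, 0.0], [0.0, 0.0161, -0.0187, 0.0466, 0.0, 0.0, 0.0], [0.0, 0.0204, -0.0231, 0.0582, 0.0, 0.0, 0.0], [0.0, 0.0247, -0.0276, 0.0698, 0.0, 0.0, 0.0], [0.0, 0.0291, -0.0319, 0.0815, 0.0, 0.0, 0.0], [0.0, 0.0336, -0.0361, 0.0931, 0.0, 0.0, 0.0], [0.0, 0.0381, -0.0403, 0.1047, 0.0, 0.0, 0.0], [0.0, 0.0428, -0.0444, 0.1164, 0.0, 0.0, 0.0]]
```

Call:
apply_moves([
  [0.0, 0.0039, -0.0048, 0.0117, 0.0, 0.0, 0.0],
  [0.0, 0.0079, -0.0095, 0.0233, 0.0, 0.0, 0.0],
  [0.0, 0.012, -0.0141, 0.0349, 0.0, 0.0, 0.0],
  [0.0, 0.0161, -0.0187, 0.0466, 0.0, 0.0, 0.0],
  [0.0, 0.0204, -0.0231, 0.0582, 0.0, 0.0, 0.0],
  [0.0, 0.0247, -0.0276, 0.0698, 0.0, 0.0, 0.0],
  [0.0, 0.0291, -0.0319, 0.0815, 0.0, 0.0, 0.0],
  [0.0, 0.0336, -0.0361, 0.0931, 0.0, 0.0, 0.0],
  [0.0, 0.0381, -0.0403, 0.1047, 0.0, 0.0, 0.0],
  [0.0, 0.0428, -0.0444, 0.1164, 0.0, 0.0, 0.0],
  [0.0, 0.0428, -0.0444, 0.1164, 0.0, 0.0, 0.0],
])

```text
time_s: 23.9
tool_pos: [0.5509, 0.1019, 0.2056]
tool_rot: [154.0, -0.0, 71.3]
force: [0.8, 1.0, -6.6]
grip_width: 0.0136
grasp_force: 60.5
```

```bash
python3 -c "
from st import *
st('14')
o=env.get_obs();rr=R.from_euler('xyz',o['tool_rot'],degrees=True);W=viewer.get_calibration('wrist')
A=np.radians([35,50,66,75,90])
for s in (0,1,2): print(s,proj(W,o['tool_pos']+rr.apply(b2t(np.c_[42*np.cos(A),0*A,141+42*np.sin(A)],s,G))).round(1).tolist(),proj(W,o['tool_pos']+rr.apply(b2t([[55,75,70],[55,60,70]],s,G))).round(1).tolist())
g=cv2.GaussianBlur(cv2.imread('pics/w14.png',0),(3,3),0)
for r in (252,256,260): print(r,[int(v) for v in g[r,440:490:2]])
print([int(v) for v in g[150,420:470:2]])
plan([pose(b,0,1.1,sag=2) for b in range(23,13,-1)],0,dl=.005,da=1.5)"
```

```text
[-35.7  -9.7   9.  116.4  23.8  56.5 -55.6] d mm [ 0.66 -0.34  0.4 ] [ 0.02 -0.01  0.05] F [ 0.8   0.96 -6.57] T [0.44 1.51 0.1 ] 0.013559180104182533 23.9
ring pred [[441.3, 266.0], [443.7, 242.3], [460.7, 274.6]]
tip 0 [[468.3, 257.4], [466.2, 250.8]]
tip 2 [[462.5, 255.6], [460.0, 249.1]]
mean F ring frame [ 0.65 -0.47 -5.9 ] T [ 0.37  1.59 -0.07]
row 266 cols 411 [188, 187, 187, 186, 186, 187, 189, 190, 192, 195, 193, 196, 197, 197, 198, 194, 152, 117, 87, 86, 109, 130, 149, 152, 148, 171, 186, 192, 201, 205, 208, 219]
col 441 rows 236 [125, 128, 128, 130, 131, 131, 124, 101, 79, 86, 98, 102, 138, 168, 176, 194, 205, 205, 194, 163, 135, 66, 36, 36, 35, 36, 34, 34]
0 [[468.3, 257.4], [461.0, 262.2], [447.5, 266.2], [437.7, 267.6], [418.7, 268.6]] [[456.5, 126.0], [454.5, 145.6]]
1 [[465.4, 256.5], [458.4, 261.3], [445.2, 265.3], [435.5, 266.8], [416.8, 267.9]] [[452.1, 126.0], [450.2, 145.5]]
2 [[462.5, 255.6], [455.8, 260.4], [442.9, 264.5], [433.4, 266.0], [414.9, 267.2]] [[447.8, 126.0], [445.9, 145.4]]
252 [84, 78, 87, 102, 111, 118, 122, 125, 119, 97, 101, 112, 124, 136, 150,
[... 187 characters left out ...]
 131, 105, 80, 89, 110, 125, 138, 141, 140, 166, 184, 187, 189, 182, 185, 208, 219, 216, 217, 219, 217, 214, 214, 219]
[79, 81, 81, 80, 80, 81, 81, 79, 81, 80, 79, 71, 77, 92, 110, 126, 139, 157, 167, 157, 147, 177, 210, 208, 213]
[[0.0, 0.0039, -0.0048, 0.0116, 0.0, 0.0, 0.0], [0.0, 0.0079, -0.0095, 0.0232, 0.0, 0.0, 0.0], [0.0, 0.012, -0.0141, 0.0349, 0.0, 0.0, 0.0], [0.0, 0.0161, -0.0186, 0.0465, 0.0, 0.0, 0.0], [0.0, 0.0204, -0.0231, 0.0581, 0.0, 0.0, 0.0], [0.0, 0.0247, -0.0275, 0.0698, 0.0, 0.0, 0.0], [0.0, 0.0291, -0.0318, 0.0814, 0.0, 0.0, 0.0], [0.0, 0.0336, -0.0361, 0.0931, 0.0, 0.0, 0.0], [0.0, 0.0381, -0.0403, 0.1047, 0.0, 0.0, 0.0], [0.0, 0.0427, -0.0444, 0.1163, 0.0, 0.0, 0.0]]
```

```bash
python3 -c "
from st import *
for t in ('rist5','7','8','9','10','11','12','13','14'):
    g=cv2.GaussianBlur(cv2.imread(f'pics/w{t}.png',0),(3,3),0)
    print(t,[int(v) for v in g[140,430:474:2]],'|',[int(v) for v in g[258,456:484:2]])
F=[]
for i in range(8):
    viewer.read_camera('scene');F.append(env.get_obs()['force'])
print(np.round(F,1)[:,2],np.mean(F,0).round(2))
"
```

```text
rist5 [93, 93, 94, 95, 94, 96, 93, 92, 115, 175, 192, 218, 217, 214, 227, 224, 225, 226, 225, 227, 227, 228] | [111, 114, 115, 116, 117, 120, 122, 119, 115, 128, 195, 224, 225, 225]
7 [87, 86, 87, 85, 87, 87, 86, 121, 147, 175, 216, 214, 213, 217, 217, 216, 216, 215, 214, 212, 213, 217] | [155, 161, 167, 173, 181, 186, 187, 188, 195, 208, 212, 213, 211, 211]
8 [88, 87, 87, 87, 86, 87, 90, 127, 136, 170, 219, 189, 111, 103, 104, 104, 104, 104, 105, 104, 105, 105] | [169, 175, 185, 192, 200, 206, 209, 214, 199, 126, 98, 97, 96, 92]
9 [89, 89, 88, 88, 88, 90, 122, 135, 167, 212, 191, 114, 104, 105, 105, 106, 107, 107, 107, 97, 75, 81] | [177, 186, 193, 200, 208, 214, 214, 182, 114, 98, 86, 78, 94, 115]
10 [88, 87, 88, 89, 89, 90, 120, 136, 166, 207, 188, 116, 105, 104, 105, 108, 107, 107, 107, 95, 75, 80] | [178, 185, 193, 202, 208, 214, 214, 184, 114, 98, 84, 78, 94, 117]
11 [89, 87, 88, 89, 87, 92, 114, 129, 166, 216, 193, 117, 107, 108, 109, 107, 92, 77, 84, 93, 105, 124] | [179, 186, 194, 203, 209, 200, 141, 93, 82, 97, 121, 144, 164, 158]
12 [89, 88, 89, 87, 87, 93, 129, 141, 182, 216, 173, 104, 98, 92, 76, 78, 89, 102, 121, 138, 159, 175] | [178, 185, 169, 125, 94, 82, 101, 127, 148, 162, 157, 119, 99, 100]
13 [88, 88, 90, 88, 86, 89, 125, 149, 177, 221, 219, 154, 79, 86, 102, 119, 134, 153, 172, 178, 167, 142] | [107, 83, 92, 115, 134, 152, 157, 156, 144, 114, 111, 112, 110, 102]
14 [81, 81, 79, 80, 81, 80, 77, 73, 85, 101, 119, 131, 145, 163, 162, 150, 153, 192, 208, 204, 200, 205] | [135, 138, 160, 172, 179, 181, 180, 182, 200, 218, 216, 217, 218, 215]
[-5.8 -5.9 -6.3 -6.2 -5.5 -5.3 -5.5 -6. ] [ 0.35 -0.62 -5.81]
```

The mean Fz rose to −5.9 N, so the hook is pressing lightly (1.7 N) on the top of the hole because the sag has recovered. I'll ease down using the true sag.

```bash
python3 -c "
from st import *
plan([pose(24,0,1.1,sag=.8)],0,dl=.001,da=.5)"
```

```text
[[0.0, -0.0022, 0.0029, -0.0057, 0.0, 0.0, 0.0], [0.0, -0.0043, 0.0058, -0.0114, 0.0, 0.0, 0.0], [0.0, -0.0065, 0.0086, -0.0171, 0.0, 0.0, 0.0], [0.0, -0.0086, 0.0115, -0.0227, 0.0, 0.0, 0.0], [0.0, -0.0108, 0.0144, -0.0284, 0.0, 0.0, 0.0], [0.0, -0.0129, 0.0173, -0.0341, 0.0, 0.0, 0.0], [0.0, -0.0151, 0.0202, -0.0398, 0.0, 0.0, 0.0], [0.0, -0.0172, 0.0231, -0.0455, 0.0, 0.0, 0.0], [0.0, -0.0194, 0.0259, -0.0512, 0.0, 0.0, 0.0], [0.0, -0.0215, 0.0288, -0.0569, 0.0, 0.0, 0.0], [0.0, -0.0237, 0.0317, -0.0626, 0.0, 0.0, 0.0], [0.0, -0.0259, 0.0346, -0.0682, 0.0, 0.0, 0.0], [0.0, -0.028, 0.0375, -0.0739, 0.0, 0.0, 0.0], [0.0, -0.0302, 0.0404, -0.0796, 0.0, 0.0, 0.0], [0.0, -0.0323, 0.0432, -0.0853, 0.0, 0.0, 0.0], [0.0, -0.0345, 0.0461, -0.091, 0.0, 0.0, 0.0], [0.0, -0.0366, 0.049, -0.0967, 0.0, 0.0, 0.0], [0.0, -0.0388, 0.0519, -0.1024, 0.0, 0.0, 0.0]]
```

```bash
python3 -c "
from st import *
save(*pose(24,0,1.1,sag=2))
plan([pose(24,0,1.1,sag=.8)],0,dl=.001,da=.3)"
```

```text
[[0.0, -0.0011, 0.0, 0.0035, 0.0, 0.0, 0.0], [0.0, -0.0022, 0.0, 0.007, 0.0, 0.0, 0.0], [0.0, -0.0033, 0.0, 0.0105, 0.0, 0.0, 0.0], [0.0, -0.0045, 0.0, 0.014, 0.0, 0.0, 0.0]]
```

Call:
apply_moves([
  [0.0, -0.0011, 0.0, 0.0035, 0.0, 0.0, 0.0],
  [0.0, -0.0022, 0.0, 0.007, 0.0, 0.0, 0.0],
  [0.0, -0.0033, 0.0, 0.0105, 0.0, 0.0, 0.0],
  [0.0, -0.0045, 0.0, 0.014, 0.0, 0.0, 0.0],
  [0.0, -0.0045, 0.0, 0.014, 0.0, 0.0, 0.0],
])

```text
time_s: 25.05
tool_pos: [0.5499, 0.1025, 0.2052]
tool_rot: [155.2, -0.0, 71.4]
force: [0.4, 0.7, -4.9]
grip_width: 0.0134
grasp_force: 60.1
```

```bash
cat >> st.py <<'E'
def ff(n=6):
    F=[];T=[]
    for i in range(n):
        viewer.read_camera('scene');o=env.get_obs();F.append(o['force']);T.append(o['wrist_torque'])
    p,r=load();Z=R.from_euler('z',RYAW,degrees=True).inv()
    print('F ring frame',Z.apply(np.mean(F,0)).round(2),'T ringf',Z.apply(np.mean(T,0)).round(2),'d',Z.apply((o['tool_pos']-p)*1000).round(2),o['time_s'])
E
python3 -c "
from st import *
ff()"
```

```text
F ring frame [-0.01 -0.14 -4.35] T ringf [-0.11  1.5   0.01] d [0.12 0.09 0.19] 25.35
```

```bash
python3 -c "
from st import *
plan([pose(24-k,0,1.1,-42-.07*k,sag=.8-.03*k) for k in range(1,11)],0,dl=.005,da=1.5)"
```

```text
[[0.0, 0.0036, -0.0047, 0.0119, 0.0, 0.0, 0.0], [0.0, 0.0073, -0.0092, 0.0239, 0.0, 0.0, 0.0], [0.0, 0.011, -0.0137, 0.0359, 0.0, 0.0, 0.0], [0.0, 0.0148, -0.0181, 0.0479, 0.0, 0.0, 0.0], [0.0, 0.0187, -0.0224, 0.0599, 0.0, 0.0, 0.0], [0.0, 0.0227, -0.0267, 0.0719, 0.0, 0.0, 0.0], [0.0, 0.0267, -0.0309, 0.0839, 0.0, 0.0, 0.0], [0.0, 0.0309, -0.0351, 0.0958, 0.0, 0.0, 0.0], [0.0, 0.0351, -0.0391, 0.1078, 0.0, 0.0, 0.0], [0.0, 0.0394, -0.0431, 0.1198, 0.0, 0.0, 0.0]]
```

Call:
apply_moves([
  [0.0, 0.0036, -0.0047, 0.0119, 0.0, 0.0, 0.0],
  [0.0, 0.0073, -0.0092, 0.0239, 0.0, 0.0, 0.0],
  [0.0, 0.011, -0.0137, 0.0359, 0.0, 0.0, 0.0],
  [0.0, 0.0148, -0.0181, 0.0479, 0.0, 0.0, 0.0],
  [0.0, 0.0187, -0.0224, 0.0599, 0.0, 0.0, 0.0],
  [0.0, 0.0187, -0.0224, 0.0599, 0.0, 0.0, 0.0],
])

```text
time_s: 25.95
tool_pos: [0.5519, 0.1016, 0.2111]
tool_rot: [160.3, -0.0, 71.3]
force: [0.9, 0.8, -4.0]
grip_width: 0.0135
grasp_force: 60.0
```

```bash
python3 -c "
from st import *
save(*pose(19,0,1.1,-42.35,sag=.65)); ff()
plan([pose(19-k,0,1.1,-42.35-.07*k,sag=.65-.03*k) for k in range(1,7)],0,dl=.005,da=1.5)"
```

```text
F ring frame [-0.32  0.06 -4.62] T ringf [-0.12  1.27  0.02] d [-0.11  0.07 -0.01] 26.25
[[0.0, 0.0036, -0.0046, 0.012, 0.0, 0.0, 0.0], [0.0, 0.0072, -0.0092, 0.024, 0.0, 0.0, 0.0], [0.0, 0.011, -0.0137, 0.036, 0.0, 0.0, 0.0], [0.0, 0.0148, -0.0181, 0.0479, 0.0, 0.0, 0.0], [0.0, 0.0187, -0.0224, 0.0599, 0.0, 0.0, 0.0], [0.0, 0.0227, -0.0267, 0.0719, 0.0, 0.0, 0.0]]
```

```bash
python3 -c "
from st import *
save(*pose(19,0,1.1,-42.35,sag=.65))
plan([pose(19,0,1.1,-42.9,sag=.55)]+[pose(19-k,0,1.1,-42.9-.04*k,sag=.55-.03*k) for k in range(1,8)],0,dl=.005,da=1.5)"
```

```text
[[0.0, -0.0013, 0.0026, 0.0012, 0.0, 0.0, 0.0], [0.0, 0.0023, -0.0022, 0.0131, 0.0, 0.0, 0.0], [0.0, 0.0061, -0.0069, 0.0251, 0.0, 0.0, 0.0], [0.0, 0.0099, -0.0115, 0.0371, 0.0, 0.0, 0.0], [0.0, 0.0137, -0.0161, 0.0491, 0.0, 0.0, 0.0], [0.0, 0.0177, -0.0206, 0.0611, 0.0, 0.0, 0.0], [0.0, 0.0218, -0.025, 0.0731, 0.0, 0.0, 0.0], [0.0, 0.0259, -0.0294, 0.0851, 0.0, 0.0, 0.0]]
```

Call:
apply_moves([
  [0.0, -0.0013, 0.0026, 0.0012, 0.0, 0.0, 0.0],
  [0.0, 0.0023, -0.0022, 0.0131, 0.0, 0.0, 0.0],
  [0.0, 0.0061, -0.0069, 0.0251, 0.0, 0.0, 0.0],
  [0.0, 0.0099, -0.0115, 0.0371, 0.0, 0.0, 0.0],
  [0.0, 0.0137, -0.0161, 0.0491, 0.0, 0.0, 0.0],
  [0.0, 0.0177, -0.0206, 0.0611, 0.0, 0.0, 0.0],
  [0.0, 0.0218, -0.025, 0.0731, 0.0, 0.0, 0.0],
  [0.0, 0.0259, -0.0294, 0.0851, 0.0, 0.0, 0.0],
  [0.0, 0.0259, -0.0294, 0.0851, 0.0, 0.0, 0.0],
])

```text
time_s: 27.15
tool_pos: [0.5546, 0.1006, 0.2181]
tool_rot: [167.7, 0.0, 71.3]
force: [-0.4, -0.6, -4.5]
grip_width: 0.0134
grasp_force: 59.9
```

```bash
python3 -c "
from st import *
st('15');ff()
plan([pose(12-k,0,1.1,-43.2-.03*k,sag=.35-.03*k) for k in range(1,8)],0,dl=.005,da=1.5)"
```

```text
[-34.1  -1.8  15.6 104.4   8.5  67.7 -39.6] d mm [ 0.92 -0.47  0.43] [ 0.   -0.01  0.05] F [-0.36 -0.58 -4.48] T [ 0.05  0.6  -0.08] 0.013434828268110799 27.15
ring pred [[432.5, 269.9], [434.8, 245.7], [446.6, 279.9]]
tip 0 [[468.5, 257.5], [466.5, 250.9]]
tip 2 [[462.8, 255.7], [460.3, 249.2]]
mean F ring frame [-0.1   0.3  -3.91] T [0.18 0.86 0.01]
row 270 cols 403 [125, 126, 127, 128, 126, 127, 126, 128, 127, 127, 128, 126, 125, 125, 124, 112, 80, 78, 86, 94, 96, 91, 114, 189, 205, 198, 192, 187, 173, 141, 102, 73]
col 433 rows 240 [91, 90, 91, 91, 91, 87, 78, 77, 73, 73, 75, 83, 96, 106, 111, 112, 111, 105, 87, 50, 33, 31, 30, 32, 31, 29, 32, 30]
F ring frame [-0.21 -0.02 -4.28] T ringf [-0.12  0.9   0.  ] d [0.09 0.07 0.22] 27.7
[[0.0, 0.0036, -0.0047, 0.0118, 0.0, 0.0, 0.0], [0.0, 0.0074, -0.0095, 0.0238, 0.0, 0.0, 0.0], [0.0, 0.0112, -0.0142, 0.0358, 0.0, 0.0, 0.0], [0.0, 0.0151, -0.0189, 0.0478, 0.0, 0.0, 0.0], [0.0, 0.0191, -0.0234, 0.0598, 0.0, 0.0, 0.0], [0.0, 0.0231, -0.0279, 0.0717, 0.0, 0.0, 0.0], [0.0, 0.0273, -0.0324, 0.0837, 0.0, 0.0, 0.0]]
```

Call:
apply_moves([
  [0.0, 0.0036, -0.0047, 0.0118, 0.0, 0.0, 0.0],
  [0.0, 0.0074, -0.0095, 0.0238, 0.0, 0.0, 0.0],
  [0.0, 0.0112, -0.0142, 0.0358, 0.0, 0.0, 0.0],
  [0.0, 0.0151, -0.0189, 0.0478, 0.0, 0.0, 0.0],
  [0.0, 0.0191, -0.0234, 0.0598, 0.0, 0.0, 0.0],
  [0.0, 0.0231, -0.0279, 0.0717, 0.0, 0.0, 0.0],
  [0.0, 0.0273, -0.0324, 0.0837, 0.0, 0.0, 0.0],
  [0.0, 0.0273, -0.0324, 0.0837, 0.0, 0.0, 0.0],
])

```text
time_s: 28.5
tool_pos: [0.5583, 0.0993, 0.2254]
tool_rot: [174.9, 0.0, 71.3]
force: [-0.2, -1.0, -4.2]
grip_width: 0.0138
grasp_force: 59.9
```

```bash
python3 -c "
from st import *
ff()
plan([pose(5-k,0,1.1,-43.4,sag=.1) for k in range(1,6)],0,dl=.005,da=1.5)"
```

```text
F ring frame [ 0.05  0.   -4.35] T ringf [-0.12  0.54 -0.01] d [-0.12  0.13  0.14] 28.8
[[0.0, 0.0036, -0.005, 0.0121, 0.0, 0.0, 0.0], [0.0, 0.0074, -0.01, 0.0238, 0.0, 0.0, 0.0], [0.0, 0.0114, -0.0149, 0.0354, 0.0, 0.0, 0.0], [0.0, 0.0154, -0.0197, 0.047, 0.0, 0.0, 0.0], [0.0, 0.0195, -0.0244, 0.0587, 0.0, 0.0, 0.0]]
```

Call:
apply_moves([
  [0.0, 0.0036, -0.005, 0.0121, 0.0, 0.0, 0.0],
  [0.0, 0.0074, -0.01, 0.0238, 0.0, 0.0, 0.0],
  [0.0, 0.0114, -0.0149, 0.0354, 0.0, 0.0, 0.0],
  [0.0, 0.0154, -0.0197, 0.047, 0.0, 0.0, 0.0],
  [0.0, 0.0195, -0.0244, 0.0587, 0.0, 0.0, 0.0],
  [0.0, 0.0195, -0.0244, 0.0587, 0.0, 0.0, 0.0],
])

```text
time_s: 29.4
tool_pos: [0.5616, 0.0981, 0.2305]
tool_rot: [179.9, 0.0, 71.3]
force: [0.8, 0.0, -3.9]
grip_width: 0.0138
grasp_force: 59.9
```

```bash
python3 -c "
from st import *
ff()
shot('top','t16.png');shot('wrist','w16.png');shot('scene','s16.png')
print(proj(viewer.get_calibration('scene'),[RING]),[ (b['location'],b['conf']) for b in boxes_of('scene','ring')])
plan([pose(0,0,1.1,-43.4-k*.5,sag=.1) for k in range(1,4)],0,dl=.0005,da=1.5)"
```

```text
F ring frame [ 0.25  0.09 -4.19] T ringf [-0.11  0.3   0.02] d [-0.08  0.16  0.17] 29.7
[[372.53555561 275.53823277]] [([404.8, 316.2], 0.58), ([376.7, 318.7], 0.17)]
[[0.0, 0.0, 0.0025, 0.0, 0.0, 0.0, 0.0], [0.0, 0.0, 0.0037, 0.0, 0.0, 0.0, 0.0], [0.0, 0.0, 0.005, 0.0, 0.0, 0.0, 0.0], [0.0, 0.0, 0.0062, 0.0, 0.0, 0.0, 0.0], [0.0, 0.0, 0.0075, 0.0, 0.0, 0.0, 0.0]]
```

Call:
apply_moves([
  [0.0, 0.0, 0.0012, 0.0, 0.0, 0.0, 0.0],
  [0.0, 0.0, 0.0025, 0.0, 0.0, 0.0, 0.0],
  [0.0, 0.0, 0.0037, 0.0, 0.0, 0.0, 0.0],
  [0.0, 0.0, 0.005, 0.0, 0.0, 0.0, 0.0],
  [0.0, 0.0, 0.005, 0.0, 0.0, 0.0, 0.0],
  [0.0, 0.0, 0.005, 0.0, 0.0, 0.0, 0.0],
])

```text
time_s: 30.5
tool_pos: [0.5608, 0.0987, 0.2295]
tool_rot: [179.9, 0.0, 71.4]
force: [0.3, 0.2, -5.5]
grip_width: 0.0135
grasp_force: 59.9
```

```bash
python3 -c "
from st import *
save(*pose(0,0,1.1,-44.4,sag=.1))
ff(4)"
```

```text
F ring frame [ 0.06 -0.31 -4.37] T ringf [-0.11  0.28 -0.01] d [0.18 0.05 0.19] 30.7
```

Call:
apply_moves([
  [0.0, 0.0, 0.0012, 0.0, 0.0, 0.0, 0.0],
  [0.0, 0.0, 0.0025, 0.0, 0.0, 0.0, 0.0],
  [0.0, 0.0, 0.0037, 0.0, 0.0, 0.0, 0.0],
  [0.0, 0.0, 0.005, 0.0, 0.0, 0.0, 0.0],
  [0.0, 0.0, 0.005, 0.0, 0.0, 0.0, 0.0],
])

```text
time_s: 31.2
tool_pos: [0.5609, 0.0988, 0.229]
tool_rot: [179.9, -0.0, 71.4]
force: [-1.5, -0.4, -0.3]
grip_width: 0.0133
grasp_force: 59.9
```

```bash
python3 -c "
from st import *
save(*pose(0,0,1.1,-45.4,sag=.1))
ff(4)"
```

```text
F ring frame [-1.92 -0.42 -0.51] T ringf [-0.23  0.55 -0.04] d [0.16 0.13 0.52] 31.4
```

The ring now carries about 3.8 N of the 4.25 N. There is a −1.9 N push along the ring axis, so I'll relieve it with a small shift back.

Call:
apply_moves([
  [0.0, -0.002, 0.0, 0.0, 0.0, 0.0, 0.0],
  [0.0, -0.004, 0.0, 0.0, 0.0, 0.0, 0.0],
  [0.0, -0.004, 0.0, 0.0, 0.0, 0.0, 0.0],
])

```text
time_s: 31.7
tool_pos: [0.5606, 0.0988, 0.2288]
tool_rot: [179.8, -0.0, 71.4]
force: [-0.4, 0.4, -0.8]
grip_width: 0.0135
grasp_force: 59.9
```

```bash
python3 -c "
from st import *
save(*pose(0,-.8,1.1,-45.4,sag=.1))
ff(4)
o=env.get_obs();c=viewer.get_calibration
shot('scene','s17.png');shot('wrist','w17.png')
k=lambda i,x,y,w,h:cv2.resize(cv2.imread('pics/'+i)[y:y+h,x:x+w],(400,400),interpolation=cv2.INTER_CUBIC)
cv2.imwrite('pics/z17.png',np.hstack([k('s17.png',320,200,140,140),k('w17.png',300,150,180,180)]))"
```

```text
F ring frame [ 0.36 -0.04 -0.12] T ringf [-0.15 -0.07 -0.  ] d [0.68 0.04 0.32] 31.9
```

View pics/z17.png

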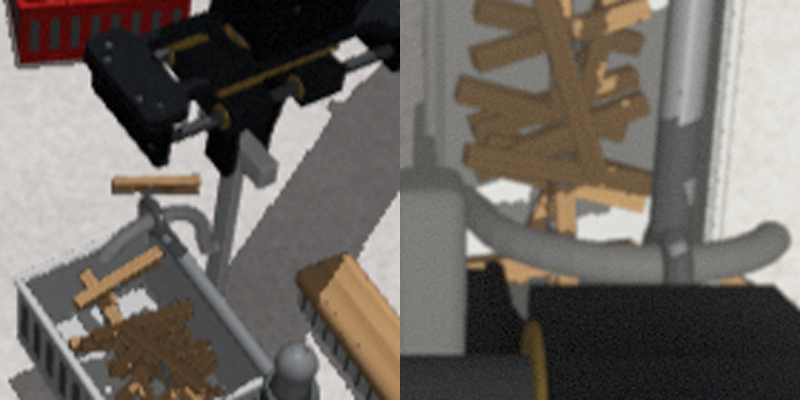

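The view shows the hook through the ring with the ring at the top of the arch. The wrist force is about 0, so the ring carries the weight. I'll hold a moment, then ease the grip and open.

Call:
apply_moves([
  [0, 0, 0, 0, 0, 0, 0],
  [0, 0, 0, 0, 0, 0, 0],
  [0, 0, 0, 0, 0, 0, 0],
  [0, 0, 0, 0, 0, 0, 0],
  [0, 0, 0, 0, 0, 0, 0],
  [0, 0, 0, 0, 0, 0, 0],
  [0, 0, 0, 0, 0, 0, 0],
  [0, 0, 0, 0, 0, 0, 0],
], grip_force=20)

```text
time_s: 32.8
tool_pos: [0.5601, 0.099, 0.2285]
tool_rot: [179.9, 0.0, 71.4]
force: [1.4, -0.9, -0.9]
grip_width: 0.0139
grasp_force: 20.0
```

Call:
apply_moves([
  [0, 0, 0, 0, 0, 0, 0],
  [0, 0, 0, 0, 0, 0, 0],
  [0, 0, 0, 0, 0, 0, 0],
  [0, 0, 0, 0, 0, 0, 0],
], grip_force=4)

```text
time_s: 33.2
tool_pos: [0.5601, 0.0989, 0.2286]
tool_rot: [179.9, 0.0, 71.4]
force: [-0.0, -1.3, -2.6]
grip_width: 0.014
grasp_force: 4.0
```

```bash
python3 -c "
from st import *
ff(4)"
```

```text
F ring frame [ 1.01  0.46 -1.69] T ringf [-0.13 -0.12 -0.01] d [0.2  0.02 0.19] 33.4
```

Call:
apply_moves([
  [0, 0.001, 0.0008, 0, 0, 0, 0],
  [0, 0.001, 0.0015, 0, 0, 0, 0],
  [0, 0.001, 0.0015, 0, 0, 0, 0],
  [0, 0.001, 0.0015, 0, 0, 0, 0],
  [0, 0.001, 0.0015, 0, 0, 0, 0],
  [0, 0.001, 0.0015, 0, 0, 0, 0],
])

```text
time_s: 34.0
tool_pos: [0.5601, 0.099, 0.2284]
tool_rot: [179.9, -0.0, 71.4]
force: [-0.9, -0.1, -1.0]
grip_width: 0.0139
grasp_force: 4.0
```

```bash
python3 -c "
from st import *
ff(5)"
```

```text
F ring frame [-1.4  -0.7   0.64] T ringf [-0.23  0.31 -0.03] d [ 0.23  0.12 -0.07] 34.25
```

Call:
apply_moves([
  [0, -0.001, 0, 0, 0, 0, 0.1],
  [0, -0.001, 0, 0, 0, 0, 0.17],
  [0, -0.001, 0, 0, 0, 0, 0.19],
  [0, -0.001, 0, 0, 0, 0, 0.22],
  [0, -0.001, 0, 0, 0, 0, 0.26],
  [0, -0.001, 0, 0, 0, 0, 0.32],
  [0, -0.001, 0, 0, 0, 0, 0.4],
  [0, -0.001, 0, 0, 0, 0, 0.46],
  [0, -0.001, 0, 0, 0, 0, 0.46],
  [0, -0.001, 0, 0, 0, 0, 0.46],
  [0, -0.001, 0, 0, 0, 0, 0.46],
])

```text
time_s: 35.35
tool_pos: [0.5601, 0.099, 0.2283]
tool_rot: [179.9, -0.0, 71.4]
force: [-0.4, 0.2, 0.2]
grip_width: 0.0398
grasp_force: 0.0
```

```bash
python3 -c "
from st import *
ff(3)
a=cv2.imread('pics/w17.png',0);g=cv2.cvtColor(shot('wrist','w18.png'),cv2.COLOR_RGB2GRAY)
for k in (a,g): print('grip bar r240',[int(v) for v in k[240,280:344:3]],'rod r200',[int(v) for v in k[200,405:440:3]],'tip',[int(v) for v in k[258,460:490:3]])
"
```

```text
F ring frame [-0.28 -0.25 -0.23] T ringf [-0.11  0.02 -0.01] d [ 0.15  0.06 -0.14] 35.5
grip bar r240 [128, 123, 137, 170, 225, 134, 110, 117, 123, 124, 123, 121, 122, 119, 123, 114, 100, 88, 89, 91, 151, 218] rod r200 [93, 92, 100, 125, 88, 120, 142, 167, 162, 151, 117, 77] tip [111, 112, 116, 112, 114, 145, 220, 225, 223, 226]
grip bar r240 [122, 122, 122, 154, 216, 168, 110, 113, 119, 123, 122, 122, 117, 121, 123, 111, 108, 89, 95, 82, 145, 211] rod r200 [91, 89, 88, 119, 90, 78, 82, 91, 155, 153, 132, 88] tip [104, 107, 108, 115, 111, 113, 218, 216, 220, 224]
```

Call:
apply_moves([
  [0, -0.001, -0.03, 0, 0, 0, 0.46],
  [0, -0.001, -0.08, 0, 0, 0, 0.46],
  [0, -0.001, -0.15, 0, 0, 0, 0.46],
  [0, -0.001, -0.25, 0, 0, 0, 0.46],
  [0, -0.001, -0.4, 0, 0, 0, 0.46],
  [0, -0.001, -0.6, 0, 0, 0, 0.46],
  [0, -0.001, -0.75, 0, 0, 0, 0.46],
  [0, -0.001, -0.75, 0, 0, 0, 0.46],
  [0, -0.001, -0.75, 0, 0, 0, 0.46],
  [0, -0.001, -0.75, 0, 0, 0, 0.46],
  [0, -0.001, -0.75, 0, 0, 0, 0.46],
])

```text
time_s: 36.65
tool_pos: [0.5591, 0.0991, 0.377]
tool_rot: [-180.0, 0.1, 71.4]
force: [-0.4, -0.1, -0.0]
grip_width: 0.0399
grasp_force: 0.0
```

```bash
python3 -c "
from st import *
import time
S=viewer.get_calibration('scene')
Z=R.from_euler('z',RYAW,degrees=True);g=RING+Z.apply([-.058,0,-.0442+.085])
print('pred grip/hooktop',proj(S,[g,RING]).round(1))
p=[]
for i in range(8):
    a=shot('scene',f's2{i}.png').astype(int);p.append(a)
    if i%3==0: print([(np.round(b['location']).tolist(),round(b['conf'],2)) for b in boxes_of('scene','grip')])
print([int(np.abs(p[i+1]-p[i])[200:340,320:460].max()) for i in range(7)],np.abs(p[7]-p[0])[200:340,320:460].mean())
W=viewer.get_calibration('wrist');w=cv2.cvtColor(shot('wrist','w20.png'),cv2.COLOR_RGB2GRAY)
for s in ([-65,35,95],[-51,35,95],[-51,-35,95],[34.4,0,24]): print(s,proj(W,RING+Z.apply((np.array(s)+[0,0,-44.2])/1000)).round(1))
r,c=np.round(proj(W,RING+Z.apply(np.array([-58,20,95-44.2])/1000))[0][::-1]).astype(int);print(r,c,[int(v) for v in w[r,c-20:c+22:2]])
o=env.get_obs();print(o['force'],o['time_s'])"
```

```text
pred grip/hooktop [[402.2 249. ]
 [372.5 275.5]]
[([349.0, 194.0], 0.94), ([372.0, 319.0], 0.59)]
[([351.0, 196.0], 0.89), ([372.0, 319.0], 0.84)]
[([350.0, 193.0], 0.97), ([375.0, 321.0], 0.7), ([234.0, 176.0], 0.49)]
[49, 62, 50, 74, 68, 66, 63] 1.442278911564626
[-65, 35, 95] [[304.8 181.5]]
[-51, 35, 95] [[323.  181.5]]
[-51, -35, 95] [[322.3 266.6]]
[34.4, 0, 24] [[407.7 206.6]]
201 314 [114, 113, 117, 117, 114, 100, 106, 109, 112, 115, 112, 111, 111, 100, 81, 81, 85, 83, 92, 89, 90]
[-1.10991567 -0.19583019 -0.14825037] 37.25
```

```bash
python3 -c "
from h import *
p=[cv2.GaussianBlur(cv2.imread(f'pics/s2{i}.png'),(5,5),0).astype(int) for i in range(8)]
q=shot('scene','s30.png');q=cv2.GaussianBlur(q[:,:,::-1],(5,5),0).astype(int)
for n,(y,x) in {'basket':(200,320),'static':(180,160)}.items(): print(n,[int(np.abs(k-p[0])[y:y+140,x:x+140].max()) for k in p[1:]+[q]])
print(env.sign_off())"
```

```text
basket [12, 18, 18, 18, 18, 22, 22, 23]
static [2, 2, 2, 3, 2, 2, 2, 2]
the job is handed in; nothing more can be done
None
```

The basket hangs upright from the airer's ring and the job is handed in. The ring took the full weight (about 4.2 N, roughly 5 N at most) while I still held the basket, then I let go and backed off. At hand-in the pictures still showed slight movement around the basket.

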